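# White calibration of a moisture gauge on its easel

### The arm

A 6-joint arm with a two-finger parallel gripper is mounted at the origin on a cart in front of the work surface, level with it; the furniture and walls round the work are solid. World frame = base frame: x ahead of the robot, y to its left, z up, the work surface at z = 0. Lengths are in mm, angles in rad, forces in N, time in s.
With the tool pointing down it reaches from about 350 to 850 mm from the base axis. Payload 8.1 kg.
Tool frame: the origin (TCP) lies on the centre line of the jaws, within the pads' length; the fingertips stand 17 mm ahead of it and the grasp point (between the pads) lies 2 mm behind it; z points along the fingers, x is the direction in which the jaws open and shut, and the axes are right-handed (so a half turn about z gives the same grasp; the last joint's range is limited). The gripper opens to 85 mm and grips with 20 to 120 N. Pads are 22 mm wide; open, the fingers measure 114 mm over their backs; the gripper's body (76 mm by 85 mm) begins 54 mm behind the grasp point. The pads swing forward as they close: fully open they stand 13 mm farther back than shut.
Start: joints at [-1.333, 0.13, 1.488, -0, 1.523, -0.085], TCP at [190.354, -569.008, 223.292] pointing down, gripper open.
Joint ranges: [-2.96, 2.96], [-0.89, 2.26], [0.02, 2.5], [-1.34, 4.48], [0, 2.73], [-2.66, 2.66]. Speed limits (rad/s): [2.39, 2.39, 2.79, 3.14, 3.14, 3.14].

### API

Orientations are given as [roll, pitch, yaw] about the fixed x, y, z axes, in that order (R = Rz(yaw) Ry(pitch) Rx(roll)).
In Python, from rig import ctrl gives the robot as it stands.
- The arm moves only by the tool jog_arm, never from a script. Its argument "deltas" is a list of rows, each a list of 3 entries, a list of its own where there are three numbers: the opening, from 0 (shut) to 1 (fully open), then the shift along the tool's x, y, z in units of 0.1 m (1.0 is 0.1 m), then the turn about the tool's z in units of 2 pi rad (1.0 is 2 pi rad). A call has 1 to 20 rows; each row shifts and turns the commanded pose from where the row before left it, along the tool's axes as they then stand; what a row does not reach is not made up. A row lasts 1/8 s, in which the tool goes at most 62.5 mm and 10.7 degrees, less where a joint would pass 70% of its speed; a pose out of reach is approached as far as the arm can. A call with a number of a shift or a turn outside -1 to 1 is refused whole. A call with a gripper value outside its range is refused whole. The fingers move at their own pace and stop on an object; "force" is the grip in N (left out, the last holds). Time passes only in rows, so rows that do not move let the fingers close. It gives the time, the measured TCP pose, the force and the opening at its end, in the units of the state.
- ctrl.observe(): the state, without advancing time (a new reading comes with each control period).
- ctrl.get_image(name): name is "side" or "top"; returns the picture (400x640x3 uint8, blue, green, red); there is no depth.
- ctrl.calibration(name): a dict with "fx", "fy", "cx", "cy" (pixels), "k1" (the pictures are not rectified: a ray, as slopes to the right and down, at radius r is drawn at 1 + k1 r^2 times it, then the intrinsics apply), "world_from_camera" (4x4, takes a point from camera to world coordinates). Camera axes: x right, y down, z forward; pixel columns grow to the right and rows downward; lengths in mm; the calibration is good to about 2 mm. A picture is of the moment at which its call begins. calibration takes no time and is no camera call.
- ctrl.sign_off(): hands the job in, once; it reports no verdict.
The state is a dict: "time": time; "joints": joint angles; "dq": joint speeds; "effort": joint torques, N m; "position": TCP position; "tool_rot": TCP orientation; "force": force on the tool from outside, world axes, zero at the start; "torque": the same for the moment, N m; "gripper_width": opening from 0.0 (shut) to 1.0 (fully open).
Only numpy, scipy, OpenCV 4.12 (cv2) and the standard library are available. Lean on these libraries where they do the work, as an engineer would, in place of code of your own. Each camera call takes 0.05 s, during which the arm holds its last target.

### The job

Calibrate the moisture gauge on white: take the white reference tile from its storage rack, stand it on the middle of the easel's ledge with its white face towards the lens, its foot home against the heel of the back rest, and lean it back gently, pushing the stiff back rest until it is felt against its stop, so that the tile stays at that set angle when let go. Then flip the red guard on top of the gauge up and over until it stays, and press the green button under it all the way down. Leave the tile leaning and the guard up, and leave the dark tile and the other things where they are.

Things in the scene. Friction and masses are not known exactly. Their poses are not given: they have to be found in the camera images.
- gauge: Moisture gauge and easel, fixed, on one grey plate 130 x 230 x 12 mm (y -125 to 105); origin at bench level. Its x runs along the easel's ledge, away from the operator; y from the lens towards the easel; z up. White head: x -58..58, y -120..-35 mm, top 105 mm above the bench; the round lens looks along +y and ends at y -27 mm, 71 mm up.
- easel_heel (a point): Middle of the heel line (gauge x 0, y 40, z 24 mm), where the easel's ledge and back rest meet; the tile's lower back edge belongs here. The ledge is 96 mm long in gauge x and runs 40 mm from here towards the lens, rising; a lip 5 mm high ends it. Ledge and stop are square to one another and clamped together at the angle set by the lab: stop 15 to 25 degrees back from upright (to +y), ledge rising as much.
- back_rest (a joint): Back rest: open aluminium frame, 86 mm wide, 80 high, 5 thick, hinged on the heel line, in rad: 0 swung forward, 0.21 (12 degrees further back) against its stop bar. Stiff friction hinge: 2 to 4 N at its top edge moves it and it stays where left; a tile leaned on it does not move it by its weight. Starts 6 to 11 degrees short of the stop, so it stands in front of the place where the tile shall lean.
- white_tile_mid (a point): Centre of the white reference tile: white ceramic in an aluminium frame, 100 wide (its x) x 10 thick (its y) x 120 high (its z, up), 0.18 to 0.36 kg. The white face is on its -y side. It starts upright in one of the rack's two slots (foot 8 mm, top 128 mm above the bench), x and y within 15 degrees of the world's.
- white_tile_foot (a point): Middle of the white tile's lower back edge (its +y side): 60 mm below and 5 mm in +y of its centre, in the tile's axes.
- white_tile: The same white tile; origin in the middle of its underside, same axes.
- tile_rack: Grey storage rack, fixed, 116 x 95 x 40 mm, origin under its middle. Two slots along its x, 13 mm wide, centred at y +34 and -34 mm, floor 8 mm and rim 40 mm high: the tiles lift straight up out of it, at least 35 mm.
- dark_tile: Dark reference tile in a dark grey frame, same size, upright in the other slot; origin in the middle of its underside. Leave it.
- guard (a joint): Red flip-up guard over the button, in rad: 0 shut, 2.0 fully back at its stop. Hinged freely: it falls shut below about 1.3 and falls on to its stop, and stays, above. Shut it is a cap 51 mm long (gauge x) x 38 mm wide (gauge y), its top 21 mm above the head's top, with a finger lip 5 mm long at its -x end. Its two sides can be pinched from above across the 38 mm.
- guard_hinge (a point): Point on the guard's hinge axis, mid-way along it; the axis runs along gauge y at 110 mm height. The guard reaches from here towards gauge -x when shut; the free end swings up and over to +x.
- guard_grip (a point): Point on the guard between its two sides, 42 mm from the hinge towards the free end and 6 mm above it when shut; it moves with the guard. Good place to pinch the sides; nearer the hinge the free end may swing up into the gripper.
- button_top (a point): Middle of the top of the green push button, 22 mm across, 13 mm above the head's top; hidden under the guard while that is shut.
- cal_button (a joint): Button travel in m: 0 out, 0.005 fully down; about 5 N.
- cup_green: Sample cup with green lid, 61 mm across, 59 mm high; origin under it. Bystander.
- dish: Clear petri dish, 92 mm across, 15 mm high; origin under it. Bystander.
- timer: White bench timer, 66 x 66 x 20 mm; origin under it. Bystander.

How it is judged:
By the outcome, as a careful person would: the job done as asked, in the order asked, and still so for the second after the job is handed in, with the robot touching nothing.
It also fails if it takes over 66 s, if anything falls off the work surface, if the arm or the gripper's body presses on something with over 40 N, if the wrist force passes 120 N, or if a joint passes its speed limit or range.

## Working session

There is one attempt and no reset: what is moved stays moved. The work goes in short steps, Python scripts to look and compute and a tool call to move; the robot and the scene stay as the last step left them, time stands still between calls to the robot, and variables do not carry over. Pictures are saved under pics/ and viewed, and the job is handed in when it is done.

Besides the shell and the picture viewer there is one more tool, called after "Call:" as name(argument=value, ...), one argument or row to a line, values as JSON. jog_arm: Moves the arm, as the interface text tells. Shifts and turns lie within -1 to 1; 1 stands for 0.1 m of shift or 2 pi rad of turn. Its arguments: {"type":"object","properties":{"deltas":{"type":"array","items":{"type":"array"}},"force":{"type":"number"}},"required":["deltas"]}

```bash
ls; mkdir -p pics; python3 - <<'E'
from rig import ctrl
import cv2
s=ctrl.observe();print(s)
for n in("side","top"):
    im=ctrl.get_image(n);cv2.imwrite(f"pics/{n}0.png",im)
    c=ctrl.calibration(n);print(n,c)
E
```

```text
pics
{'time': 0.0, 'joints': array([-1.33342122e+00,  1.31182306e-01,  1.48930813e+00, -3.64080862e-05,
        1.52298897e+00, -8.54150404e-02]), 'dq': array([ 0.00064074,  0.0020148 , -0.00031926, -0.00095312,  0.00131148,
        0.00039295]), 'effort': array([-1.27120871e-03, -5.69401431e+01, -5.00554276e+01, -7.43040437e-04,
        1.49040332e-02,  1.99343901e-06]), 'position': array([ 190.19200349, -568.45028363,  222.21597283]), 'tool_rot': array([-3.14146792e+00,  1.88297833e-03, -1.24800429e+00]), 'force': array([ 0.94632486,  0.12786981, -0.23459116]), 'torque': array([ 0.01357505, -0.01855742, -0.00110807]), 'gripper_width': 1.0009573674157033}
side {'fx': 462.8940592597577, 'fy': 462.8940592597577, 'cx': 317.54838618977385, 'cy': 202.4734750878948, 'k1': -0.10366887689956877, 'world_from_camera': array([[-9.42634796e-01, -2.03434422e-01,  2.64677309e-01,
         2.03389362e+02],
       [-3.33273663e-01,  6.19075229e-01, -7.11107957e-01,
         8.05896646e+02],
       [-1.91913296e-02, -7.58525080e-01, -6.51361187e-01,
         8.07782163e+02],
       [ 0.00000000e+00,  0.00000000e+00,  0.00000000e+00,
         1.00000000e+00]])}
top {'fx': 480.8439198238426, 'fy': 480.8439198238426, 'cx': 326.09208594999717, 'cy': 199.1405152667429, 'k1': 0.05166488543708365, 'world_from_camera': array([[-2.08837594e-02, -9.93868953e-01,  1.08574270e-01,
         3.33921541e+02],
       [-9.99572356e-01,  1.85325386e-02, -2.26196672e-02,
         4.78114098e+01],
       [ 2.04688281e-02, -1.09000223e-01, -9.93830961e-01,
         1.47751884e+03],
       [ 0.00000000e+00,  0.00000000e+00,  0.00000000e+00,
         1.00000000e+00]])}
```

View pics/side0.png

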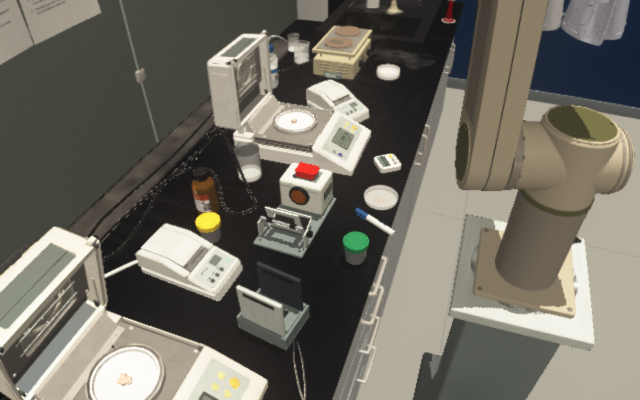

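View pics/top0.png

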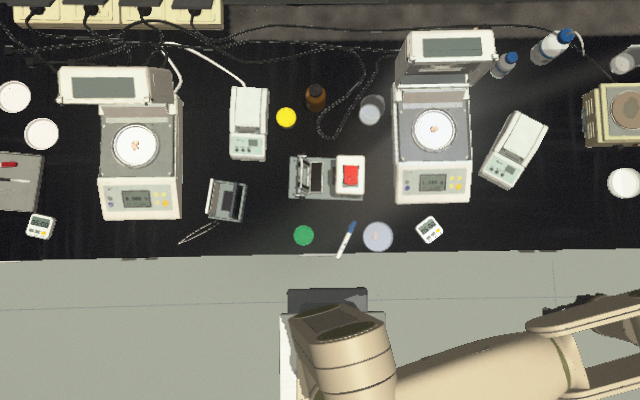

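```bash
python3 - <<'E'
import cv2
a=cv2.imread("pics/side0.png");b=cv2.imread("pics/top0.png")
cv2.imwrite("pics/s_a.png",cv2.resize(a[150:350,225:375],None,fx=4,fy=4,interpolation=2)[:,:][0:600])
cv2.imwrite("pics/s_b.png",cv2.resize(a[250:350,225:325],None,fx=6,fy=6,interpolation=2))
cv2.imwrite("pics/t_a.png",cv2.resize(b[145:235,195:375],None,fx=4.4,fy=4.4,interpolation=2))
E
```

```text
(no output)
```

View pics/s_a.png

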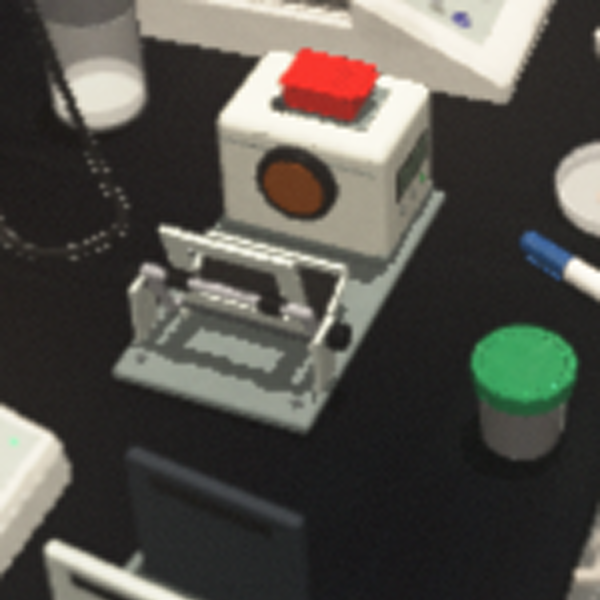

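View pics/s_b.png

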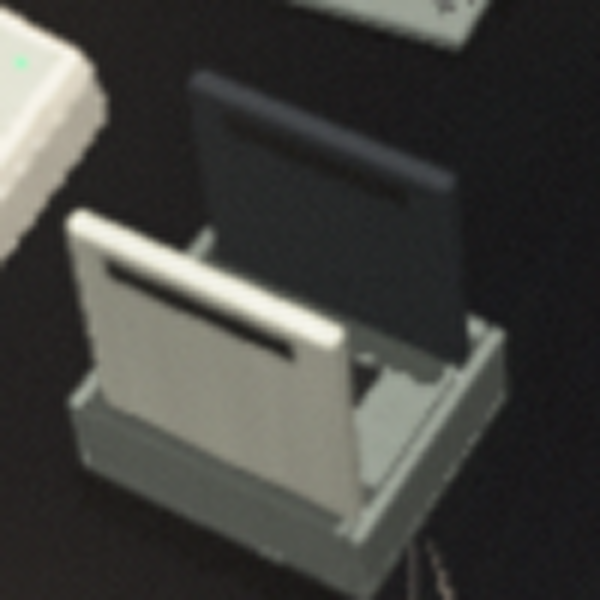

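View pics/t_a.png

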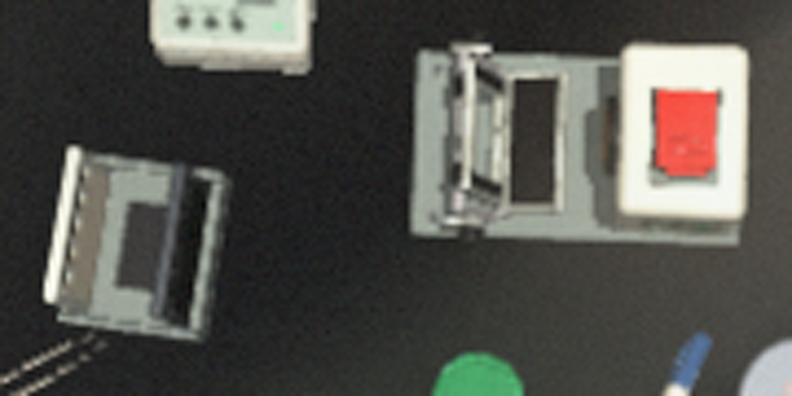

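```bash
cat > h.py <<'E'
import numpy as np,cv2
from rig import ctrl
from scipy.optimize import least_squares
C={n:ctrl.calibration(n) for n in("side","top")}
def proj(n,P):
    c=C[n];T=np.linalg.inv(c["world_from_camera"]);p=np.atleast_2d(P)@T[:3,:3].T+T[:3,3]
    s=p[:,:2]/p[:,2:];r2=(s**2).sum(1,keepdims=True);s=s*(1+c["k1"]*r2)
    return s*[c["fx"],c["fy"]]+[c["cx"],c["cy"]]
def ray(n,uv):
    c=C[n];d=(np.array(uv,float)-[c["cx"],c["cy"]])/[c["fx"],c["fy"]]
    s=d.copy()
    for _ in range(20): s=d/(1+c["k1"]*(s@s))
    T=c["world_from_camera"];return T[:3,3],T[:3,:3]@np.r_[s,1]
def onz(n,uv,z):
    o,d=ray(n,uv);return o+d*(z-o[2])/d[2]
def tri(uvs,uvt):
    A=[];b=[]
    for n,uv in(("side",uvs),("top",uvt)):
        o,d=ray(n,uv);d/=np.linalg.norm(d);M=np.eye(3)-np.outer(d,d);A.append(M);b.append(M@o)
    return np.linalg.lstsq(np.vstack(A),np.hstack(b),rcond=None)[0]
E
python3 - <<'E'
from h import *
np.set_printoptions(precision=1,suppress=True)
a=cv2.imread("pics/side0.png");b=cv2.imread("pics/top0.png")
S=lambda u,v:(225+u/4-.375,150+v/4-.375)
SB=lambda u,v:(225+u/6-.4,250+v/6-.4)
T=lambda u,v:(195+u/4.4-.4,145+v/4.4-.4)
print("tile top",[onz("side",SB(*p),128) for p in((75,220),(338,332))],[onz("top",T(*p),128) for p in((75,148),(50,302))])
print("dark top",[onz("side",SB(*p),128) for p in((200,78),(452,180))],[onz("top",T(*p),128) for p in((179,163),(160,316))])
# head-top white & red via masks
def show(n,im,m,z,tag):
    cs,_=cv2.findContours(m,0,2);c=max(cs,key=cv2.contourArea);r=cv2.minAreaRect(c);bx=cv2.boxPoints(r)
    print(tag,r); print(np.array([onz(n,p,z) for p in bx]))
hsv=cv2.cvtColor(b,cv2.COLOR_BGR2HSV)
red=((hsv[...,0]<8)|(hsv[...,0]>172))&(hsv[...,1]>150)&(hsv[...,2]>120)
m=np.zeros(b.shape[:2],np.uint8);m[145:235,330:375]=red[145:235,330:375]*255
show("top",b,m,126,"red126")
w=((hsv[...,1]<60)&(hsv[...,2]>170))|red
m[:]=0;m[150:205,334:370]=w[150:205,334:370]*255
show("top",b,m,105,"head105")
w=(hsv[...,2]>190)&(hsv[...,1]<70);m[:]=0;m[170:220,200:216]=w[170:220,200:216]*255
show("top",b,m,128,"tile")
print("plate top", [onz("top",T(*p),12) for p in((418,50),(413,236),(740,243))])
print("plate side",[onz("side",S(*p),12) for p in((115,372),(307,428),(443,190))])
print("rest top tri",tri(S(162,228),T(460,45)))
print("head side",[onz("side",S(*p),105) for p in((248,55),(430,92),(385,160),(220,118))])
print("red side",[onz("side",S(*p),126) for p in((302,50),(377,66),(357,98),(282,80))])
E
```

```text
tile top [array([542.8, 339. , 128. ]), array([447.8, 351.9, 128. ])] [array([546.6, 338.1, 128. ]), array([448. , 353.3, 128. ])]
dark top [array([530.7, 271.9, 128. ]), array([436.6, 285.7, 128. ])] [array([535.7, 272.1, 128. ]), array([437.7, 284.1, 128. ])]
red126 ((350.5, 175.0), (18.0, 13.0), 90.0)
[[575.7 -36.  126. ]
 [575.  -73.1 126. ]
 [523.2 -71.7 126. ]
 [523.9 -34.7 126. ]]
head105 ((350.0, 174.5), (39.0, 28.0), 90.0)
[[612.1 -14.9 105. ]
 [610.7 -96.2 105. ]
 [496.7 -92.9 105. ]
 [498.2 -12.2 105. ]]
tile ((208.58140563964844, 195.92782592773438), (2.6165666580200195, 34.525081634521484), 9.782407760620117)
[[449.6 357.7 128. ]
 [545.3 342.  128. ]
 [543.9 334.8 128. ]
 [448.2 350.6 128. ]]
plate top [array([630.3, 124.4,  12. ]), array([499. , 129.6,  12. ]), array([489.8, -98.1,  12. ])]
plate side [array([624.3, 125.6,  12. ]), array([498. , 131.3,  12. ]), array([488.8, -98.4,  12. ])]
rest top tri [607.8  89.7 103.4]
head side [array([617.1, -83.1, 105. ]), array([492.5, -81.6, 105. ]), array([497.2,  -8.6, 105. ]), array([608.2, -15.9, 105. ])]
red side [array([574.3, -72. , 126. ]), array([523.6, -70.5, 126. ]), array([524.3, -35.6, 126. ]), array([574.6, -38.6, 126. ])]
```

```bash
cat >> h.py <<'E'
def plan(d,yaw=None,n=1):
    if yaw is None: yaw=ctrl.observe()["tool_rot"][2]
    d=np.array(d,float);tx=np.array([np.cos(yaw),np.sin(yaw),0]);ty=np.array([np.sin(yaw),-np.cos(yaw),0])
    return np.round(np.array([d@tx,d@ty,-d[2]])/100/n,4)
def goto(p,yaw=None,n=1): return plan(np.array(p)-ctrl.observe()["position"],yaw,n)
E
python3 - <<'E'
from h import *
print(goto((450,-300,222),-1.718,8)); print(plan((47,646,0),-1.718,13))
# refine plate edges in top image: sample brightness profile
b=cv2.imread("pics/top0.png");cv2.imwrite("pics/t_g.png",cv2.resize(b[145:210,280:375],None,fx=8,fy=8,interpolation=2))
E
```

```text
[-0.3796 -0.272   0.0004]
[-0.4969  0.0371 -0.    ]
```

View pics/t_g.png

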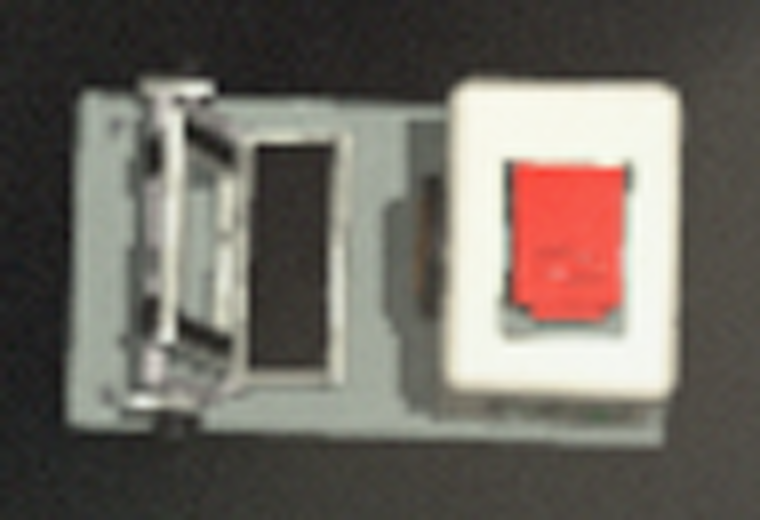

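Call:
jog_arm(
  deltas=[
    [0.45, [0, 0, 0], 0.025],
    [0.45, [0, 0, 0], 0.025],
    [0.45, [0, 0, 0], 0.025],
    [0.45, [-0.38, -0.272, 0], 0],
    [0.45, [-0.38, -0.272, 0], 0],
    [0.45, [-0.38, -0.272, 0], 0],
    [0.45, [-0.38, -0.272, 0], 0],
    [0.45, [-0.38, -0.272, 0], 0],
    [0.45, [-0.38, -0.272, 0], 0],
    [0.45, [-0.38, -0.272, 0], 0],
    [0.45, [-0.38, -0.272, 0], 0],
  ],
)

```text
time: 1.48
position: [451.2, -299.1, 222.9]
tool_rot: [3.141, 0.0, -1.719]
force: [0.3, -0.4, -0.3]
gripper_width: 0.45
```

```bash
python3 - <<'E'
from h import *
np.set_printoptions(precision=1,suppress=True)
G=lambda u,v:(280+u/8-.44,145+v/8-.44)
for p in ((235,130),(350,133),(342,385),(232,388),(292,257)): print(onz("top",G(*p),32 ))
s=ctrl.observe();print(s["time"],s["position"],s["tool_rot"],s["force"],s["joints"])
print(goto((497,346,222),None,13))
# gauge fit from plate corners (both views)
S=lambda u,v:(225+u/4-.375,150+v/4-.375)
g=np.array([[65,105],[-65,105],[-65,-125]])
ob=[("top",G(80,92)),("top",G(68,430)),("top",G(663,443)),("side",S(115,372)),("side",S(307,428)),("side",S(443,190))]
gg=np.vstack([g,g])
def f(q):
    c,s_=np.cos(q[2]),np.sin(q[2]);R=np.array([[c,-s_],[s_,c]]);W=gg@R.T+q[:2]
    return np.hstack([proj(n,np.r_[w,12])[0]-uv for (n,uv),w in zip(ob,W)])
r=least_squares(f,[560,22,-.04]);print(r.x,r.fun)
E
```

```text
[610.3  64.8  32. ]
[608.4  21.   32. ]
[511.7  26.   32. ]
[511.3  67.6  32. ]
[561.  44.  32.]
1.475 [ 451.2 -299.1  222.9] [ 3.1  0.  -1.7] [ 0.3 -0.4 -0.3] [-0.7 -0.   1.7 -0.   1.5  1. ]
[-0.5  0.   0. ]
[558.5  23.4  -0. ] [-0.3  0.7 -0.   0.3  0.6  0.3 -1.3 -0.3  0.1 -0.1  0.2 -0.1]
```

Call:
jog_arm(
  deltas=[
    [0.45, [-0.496, 0.037, 0], 0],
    [0.45, [-0.496, 0.037, 0], 0],
    [0.45, [-0.496, 0.037, 0], 0],
    [0.45, [-0.496, 0.037, 0], 0],
    [0.45, [-0.496, 0.037, 0], 0],
    [0.45, [-0.496, 0.037, 0], 0],
    [0.45, [-0.496, 0.037, 0], 0],
    [0.45, [-0.496, 0.037, 0], 0],
    [0.45, [-0.496, 0.037, 0], 0],
    [0.45, [-0.496, 0.037, 0], 0],
    [0.45, [-0.496, 0.037, 0], 0],
    [0.45, [-0.496, 0.037, 0], 0],
    [0.45, [-0.496, 0.037, 0], 0],
  ],
)

```text
time: 3.1
position: [498.0, 345.8, 222.8]
tool_rot: [3.141, -0.001, -1.719]
force: [0.1, -0.2, 0.5]
gripper_width: 0.448
```

```bash
python3 - <<'E'
from h import *
s=ctrl.observe();print(s["time"],s["position"],s["tool_rot"],s["gripper_width"])
print(goto((497,346,115)))
im=ctrl.get_image("side");cv2.imwrite("pics/s1.png",cv2.resize(im[130:350,180:400],None,fx=2.7,fy=2.7,interpolation=2))
E
```

```text
3.1 [497.99186595 345.83805451 222.75229168] [ 3.14110895e+00 -5.47301360e-04 -1.71911816e+00] 0.4477811045760142
[-1.0000e-04  1.0000e-02  1.0775e+00]
```

View pics/s1.png

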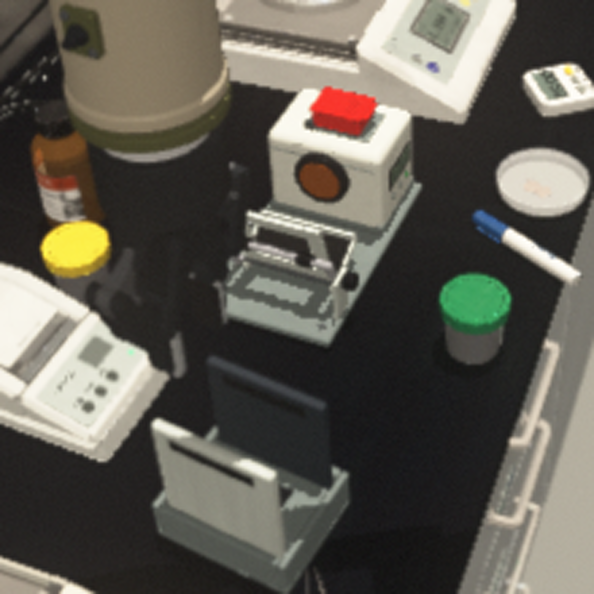

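Call:
jog_arm(
  deltas=[
    [0.45, [0, 0.01, 0.4], 0],
    [0.45, [0, 0, 0.4], 0],
    [0.45, [0, 0, 0.2], 0],
    [0.45, [0, 0, 0.08], 0],
    [0.3, [0, 0, 0], 0],
    [0.2, [0, 0, 0], 0],
    [0.05, [0, 0, 0], 0],
    [0.05, [0, 0, 0], 0],
    [0.05, [0, 0, 0], 0],
    [0.05, [0, 0, 0], 0],
  ],
  force=35,
)

```text
time: 4.4
position: [498.4, 345.1, 117.2]
tool_rot: [-3.139, 0.002, -1.719]
force: [-0.3, -0.7, 5.9]
gripper_width: 0.098
```

```bash
python3 - <<'E'
from h import *
s=ctrl.observe();print(s["time"],s["position"],s["tool_rot"],s["gripper_width"],s["force"])
im=ctrl.get_image("side");cv2.imwrite("pics/s2.png",cv2.resize(im[230:350,180:340],None,fx=4,fy=4,interpolation=2))
im=ctrl.get_image("top");cv2.imwrite("pics/t2.png",cv2.resize(im[145:235,195:375],None,fx=4.4,fy=4.4,interpolation=2))
E
```

```text
4.4 [498.43638114 345.05832816 117.24261497] [-3.13907468e+00  1.94795893e-03 -1.71924393e+00] 0.09829046423981394 [-0.33145033 -0.69701141  5.86789692]
```

View pics/s2.png

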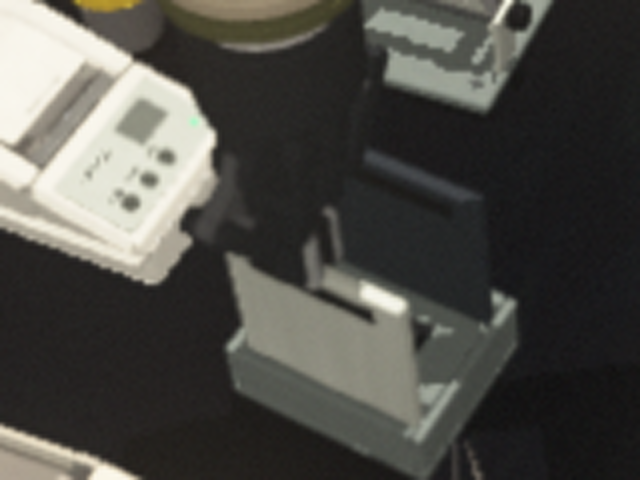

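View pics/t2.png

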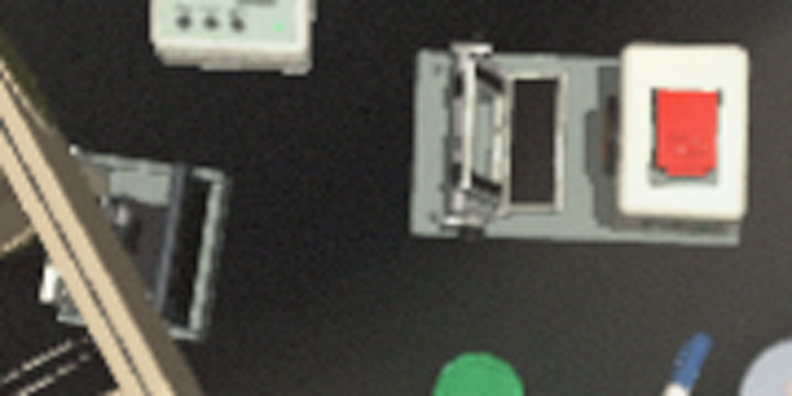

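Call:
jog_arm(
  deltas=[
    [0.05, [0, 0, -0.05], 0],
    [0.05, [0, 0, -0.1], 0],
    [0.05, [0, 0, -0.2], 0],
    [0.05, [0, 0, -0.25], 0],
    [0.05, [0, 0, -0.3], 0],
    [0.05, [0, 0, -0.3], 0],
    [0.05, [0, 0, 0], 0],
  ],
)

```text
time: 5.38
position: [499.1, 345.5, 240.0]
tool_rot: [-3.136, 0.005, -1.719]
force: [0.6, 0.8, -3.5]
gripper_width: 0.097
```

```bash
python3 - <<'E'
from h import *
s=ctrl.observe();print(s["time"],s["position"],s["tool_rot"],s["gripper_width"],s["force"],s["torque"])
im=ctrl.get_image("side");cv2.imwrite("pics/s3.png",cv2.resize(im[170:350,180:380],None,fx=4,fy=3.3,interpolation=2))
im=ctrl.get_image("top");cv2.imwrite("pics/t3.png",cv2.resize(im[145:235,155:335],None,fx=4.4,fy=4.4,interpolation=2))
E
```

```text
5.375 [499.1454059  345.51591406 239.95190002] [-3.13582084  0.00458515 -1.71919296] 0.09706094475712676 [ 0.56991619  0.82776738 -3.51469587] [ 0.03336464 -0.05781569 -0.00420035]
```

View pics/s3.png

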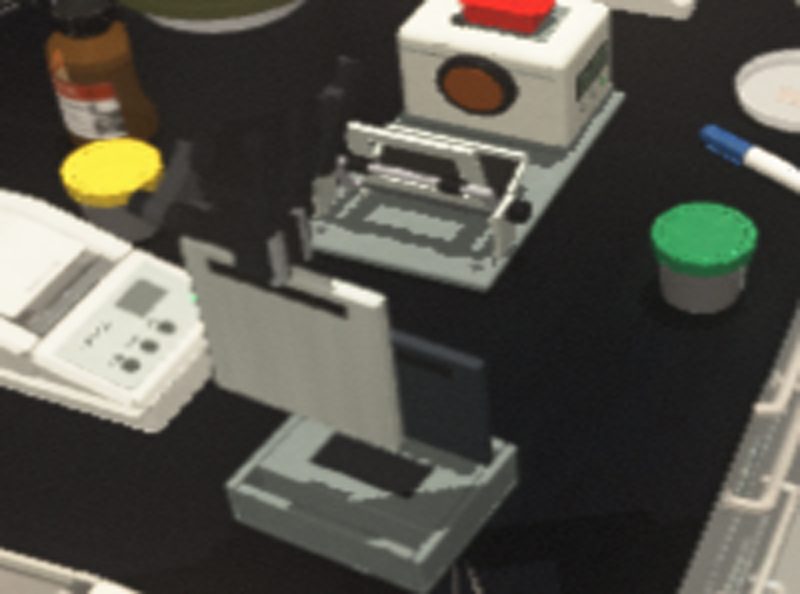

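View pics/t3.png

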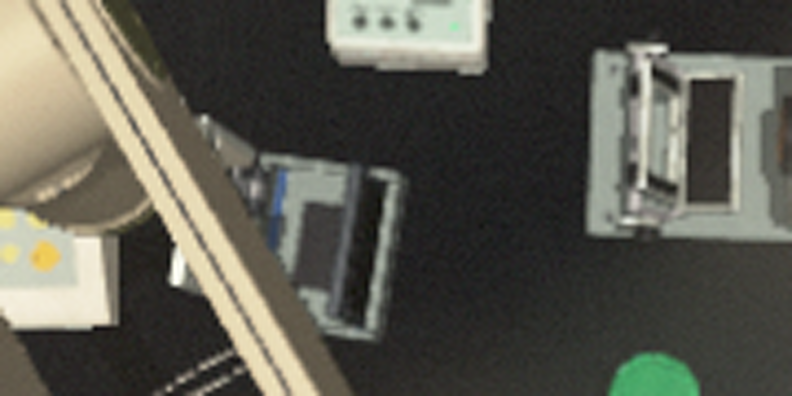

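```bash
python3 - <<'E'
from h import *
G=lambda u,v:(280+u/8-.44,145+v/8-.44)
S=lambda u,v:(225+u/4-.375,150+v/4-.375)
g=np.array([[65,105],[-65,105],[-65,-125]])
ob=[("top",G(80,92)),("top",G(68,430)),("top",G(663,443)),("side",S(115,372)),("side",S(307,428)),("side",S(443,190))]
gg=np.vstack([g,g])
def mk(k):
  def f(q):
    c,s_=np.cos(q[2]),np.sin(q[2]);R=np.array([[c,-s_],[s_,c]]);W=gg@R.T+q[:2]
    return np.hstack([proj(n,np.r_[w,12])[0]-uv for i,((n,uv),w) in enumerate(zip(ob,W)) if i in k])
  return f
for k in (range(6),range(3),range(3,6)):
    r=least_squares(mk(k),[560,22,-.04]);print(r.x)
q=least_squares(mk(range(6)),[560,22,-.04]).x
Rg=lambda x,y:q[:2]+np.array([[np.cos(q[2]),-np.sin(q[2])],[np.sin(q[2]),np.cos(q[2])]])@[x,y]
print("heel",Rg(0,40)); np.save("gauge.npy",q)
# ledge centre check, back rest top edge corners
for nm,p in (("far",(175,95)),("near",(165,340))): print("rest top", [onz("top",G(*p),z) for z in (98,103)])
for nm,p in (("far",(162,230)),("near",(345,268))): print("rest side", [onz("side",S(*p),z) for z in (98,103)])
E
```

```text
[ 5.58537094e+02  2.33884929e+01 -4.09619142e-02]
[ 5.59750736e+02  2.34645622e+01 -4.64736934e-02]
[ 5.57725961e+02  2.35754561e+01 -3.65784910e-02]
heel [560.17511282  63.35494006]
rest top [array([610.9804213 ,  85.56781992,  98.        ]), array([609.97623465,  85.43097362, 103.        ])]
rest top [array([521.15461805,  90.5796225 ,  98.        ]), array([520.47600073,  90.42461116, 103.        ])]
rest side [array([602.71624347,  85.019769  ,  98.        ]), array([599.90321926,  90.09792476, 103.        ])]
rest side [array([489.76309407,  82.3273667 ,  98.        ]), array([487.74575871,  87.42448886, 103.        ])]
```

Call:
jog_arm(
  deltas=[
    [0.05, [0, 0, -0.15], -0.008],
    [0.05, [0, 0, -0.15], -0.009],
    [0.05, [0, 0, 0], 0],
  ],
)

```text
time: 5.85
position: [497.3, 344.4, 264.8]
tool_rot: [3.141, -0.0, -1.613]
force: [0.1, 0.4, -3.6]
gripper_width: 0.093
```

```bash
python3 - <<'E'
from h import *
s=ctrl.observe();print(s["time"],s["position"],s["tool_rot"],s["force"])
print(goto((561,51.3,268)))
E
```

```text
5.85 [497.3204171  344.44397593 264.80867447] [ 3.14141817e+00 -1.02883065e-04 -1.61270016e+00] [ 0.14425109  0.41101715 -3.61865926]
[ 2.9022 -0.759  -0.0319]
```

Call:
jog_arm(
  deltas=[
    [0.05, [0.2, -0.052, 0], 0],
    [0.05, [0.4, -0.105, 0], 0],
    [0.05, [0.4, -0.105, 0], 0],
    [0.05, [0.4, -0.105, 0], 0],
    [0.05, [0.4, -0.105, 0], 0],
    [0.05, [0.4, -0.105, 0], 0],
    [0.05, [0.4, -0.105, 0], 0],
    [0.05, [0.2, -0.052, 0], 0],
    [0.05, [0.1, -0.026, 0], 0],
    [0.05, [0, 0, 0], 0],
  ],
)

```text
time: 7.1
position: [561.0, 51.4, 264.8]
tool_rot: [3.141, 0.0, -1.613]
force: [0.4, 0.5, -3.4]
gripper_width: 0.096
```

```bash
python3 - <<'E'
from h import *
s=ctrl.observe();print(s["time"],s["position"],s["tool_rot"],s["force"],s["gripper_width"])
print(goto((561,51.3,150)))
im=ctrl.get_image("side");cv2.imwrite("pics/s4.png",cv2.resize(im[100:260,210:370],None,fx=3.7,fy=3.7,interpolation=2))
im=ctrl.get_image("top");cv2.imwrite("pics/t4.png",cv2.resize(im[135:225,235:415],None,fx=4.4,fy=4.4,interpolation=2))
E
```

```text
7.1 [560.99740029  51.44308223 264.84940772] [ 3.14085715e+00  2.59240918e-04 -1.61323496e+00] [ 0.43855358  0.50675921 -3.41632008] 0.09556324400406037
[ 1.4000e-03 -1.0000e-04  1.1485e+00]
```

View pics/s4.png

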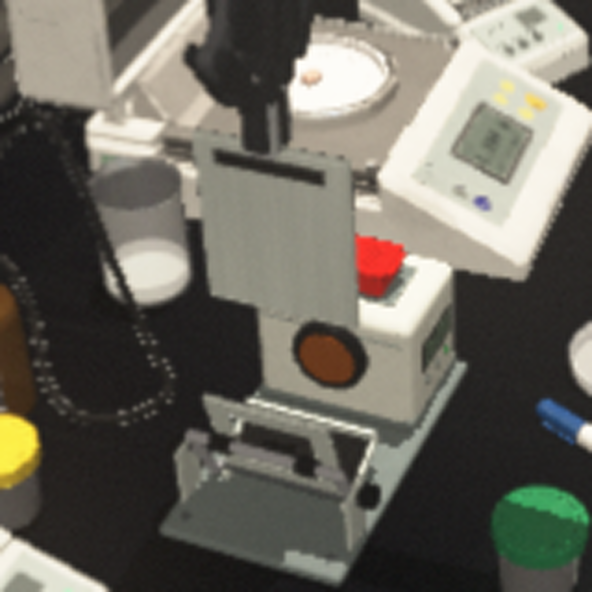

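View pics/t4.png

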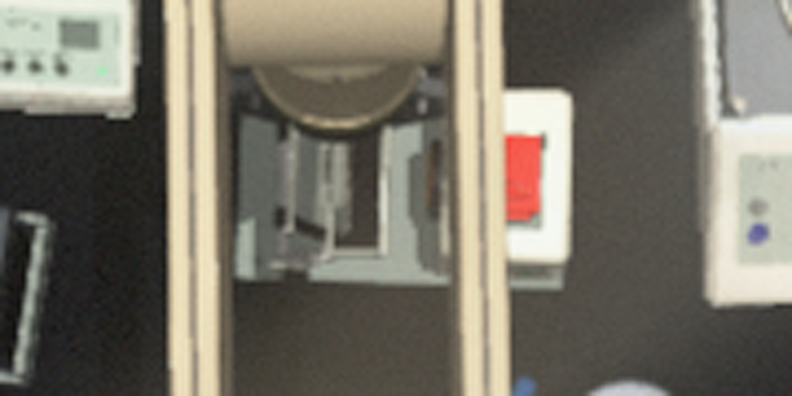

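```bash
python3 - <<'E'
from h import *
np.set_printoptions(precision=1,suppress=True)
ex=np.array([np.cos(-.042),np.sin(-.042),0]);ey=np.array([-ex[1],ex[0],0])
c=np.array([561,51.4,0])+ey*5-ex*1.4
for sx in(50,-50):
  for z in (276,156):
    p=proj("side",c+ex*sx+[0,0,z])[0];print(sx,z,p,(p-[210,100])*3.7+1.4)
E
```

```text
50 276 [260.4 135. ] [188. 131.]
50 156 [265.5 179.3] [206.8 294.7]
-50 276 [303.3 143.9] [346.5 163.7]
-50 156 [305.4 188.8] [354.2 330. ]
```

Call:
jog_arm(
  deltas=[
    [0.05, [0, 0, 0.2], 0],
    [0.05, [0, 0, 0.3], 0],
    [0.05, [0, 0, 0.3], 0],
    [0.05, [0, 0, 0.25], 0],
    [0.05, [0, 0, 0.1], 0],
    [0.05, [0, 0, 0.03], 0],
    [0.05, [0, 0, 0], 0],
  ],
)

```text
time: 8.07
position: [561.7, 51.7, 148.0]
tool_rot: [-3.14, 0.0, -1.612]
force: [0.9, -0.1, -2.4]
gripper_width: 0.095
```

```bash
python3 - <<'E'
from h import *
s=ctrl.observe();print(s["time"],s["position"],s["force"],s["torque"])
im=ctrl.get_image("side");cv2.imwrite("pics/s5.png",cv2.resize(im[140:250,230:350],None,fx=5,fy=5,interpolation=2))
E
```

```text
8.075 [561.6631224   51.73272698 147.99986178] [ 0.91602866 -0.06839177 -2.37575471] [ 0.02134903 -0.03516199 -0.00804541]
```

View pics/s5.png

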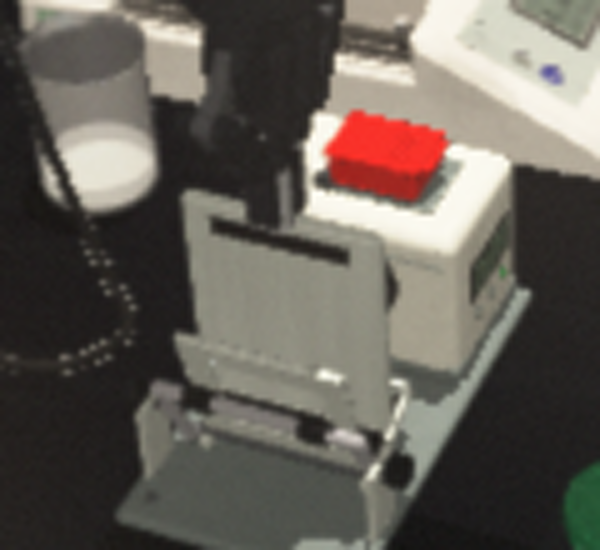

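Call:
jog_arm(
  deltas=[
    [0.05, [0, 0, 0.02], 0],
    [0.05, [0, 0, 0.02], 0],
    [0.05, [0, 0, 0], 0],
  ],
)

```text
time: 8.5
position: [561.1, 51.5, 143.2]
tool_rot: [3.141, 0.0, -1.612]
force: [0.3, 0.3, -3.0]
gripper_width: 0.096
```

Call:
jog_arm(
  deltas=[
    [0.05, [0, 0, 0.02], 0],
    [0.05, [0, 0, 0], 0],
  ],
)

```text
time: 8.75
position: [561.0, 51.5, 141.0]
tool_rot: [3.141, -0.0, -1.613]
force: [0.5, -1.0, -2.9]
gripper_width: 0.096
```

Call:
jog_arm(
  deltas=[
    [0.05, [0, 0, 0.02], 0],
    [0.05, [0, 0, 0], 0],
  ],
)

```text
time: 9.0
position: [561.8, 51.6, 140.1]
tool_rot: [-3.14, 0.0, -1.612]
force: [-1.0, 0.3, 2.8]
gripper_width: 0.095
```

Call:
jog_arm(
  deltas=[
    [0.05, [0, 0, -0.01], 0],
    [0.05, [-0.02, 0, 0], 0],
    [0.05, [-0.02, 0, 0.01], 0],
    [0.05, [-0.02, 0, 0.01], 0],
    [0.05, [0, 0, 0], 0],
  ],
)

```text
time: 9.62
position: [561.2, 57.7, 137.9]
tool_rot: [3.141, -0.0, -1.612]
force: [-0.4, -0.4, -4.5]
gripper_width: 0.095
```

Call:
jog_arm(
  deltas=[
    [0.05, [-0.01, 0, 0.0], 0],
    [0.05, [0, 0, 0], 0],
  ],
)

```text
time: 9.88
position: [561.5, 58.5, 138.3]
tool_rot: [-3.142, -0.0, -1.612]
force: [-0.2, 0.6, -3.2]
gripper_width: 0.091
```

Call:
jog_arm(
  deltas=[
    [0.05, [-0.01, 0, 0.0], 0],
    [0.05, [0, 0, 0], 0],
  ],
)

```text
time: 10.12
position: [561.5, 59.6, 138.3]
tool_rot: [-3.142, 0.0, -1.612]
force: [0.2, 0.6, -2.8]
gripper_width: 0.094
```

Call:
jog_arm(
  deltas=[
    [0.05, [-0.01, 0, 0.0], 0],
    [0.05, [0, 0, 0], 0],
  ],
)

```text
time: 10.38
position: [561.6, 60.5, 138.3]
tool_rot: [-3.142, -0.0, -1.612]
force: [-0.0, -0.6, -3.3]
gripper_width: 0.099
```

Call:
jog_arm(
  deltas=[
    [0.05, [-0.01, 0, 0.005], 0],
    [0.05, [0, 0, 0], 0],
  ],
)

```text
time: 10.62
position: [561.6, 61.5, 137.8]
tool_rot: [3.142, -0.0, -1.612]
force: [0.6, -0.3, -2.9]
gripper_width: 0.097
```

Call:
jog_arm(
  deltas=[
    [0.05, [0, 0, 0.01], 0],
    [0.05, [0, 0, 0], 0],
  ],
)

```text
time: 10.88
position: [561.7, 61.5, 136.8]
tool_rot: [-3.141, 0.0, -1.612]
force: [0.1, -0.8, -2.5]
gripper_width: 0.095
```

Call:
jog_arm(
  deltas=[
    [0.05, [0, 0, 0.01], 0],
    [0.05, [0, 0, 0], 0],
  ],
)

```text
time: 11.12
position: [562.1, 61.6, 136.5]
tool_rot: [-3.14, 0.0, -1.612]
force: [-0.3, 0.8, 3.6]
gripper_width: 0.094
```

Call:
jog_arm(
  deltas=[
    [0.05, [0, 0, 0.01], 0],
    [0.05, [0, 0, 0], 0],
  ],
)

```text
time: 11.38
position: [562.5, 61.7, 136.4]
tool_rot: [-3.139, 0.0, -1.612]
force: [-2.1, 0.1, 7.6]
gripper_width: 0.095
```

```bash
python3 - <<'E'
from h import *
s=ctrl.observe();print(s["time"],s["position"],s["force"],s["torque"])
im=ctrl.get_image("side");cv2.imwrite("pics/s6.png",cv2.resize(im[140:250,230:350],None,fx=5,fy=5,interpolation=2))
E
```

```text
11.375 [562.51396773  61.69677228 136.41729555] [-2.0639309   0.09773531  7.55795028] [0.00247392 0.36112396 0.01871795]
```

View pics/s6.png

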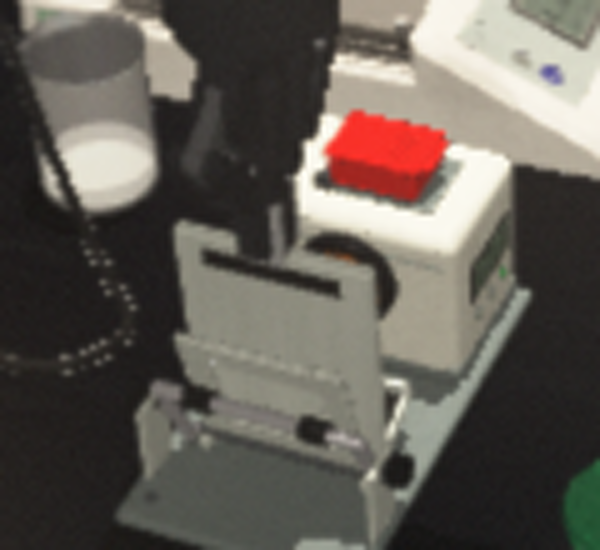

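Call:
jog_arm(
  deltas=[
    [0.05, [0, 0, -0.01], 0],
    [0.14, [0, 0, 0], 0],
    [0.18, [0, 0, 0], 0],
    [0.22, [0, 0, 0], 0],
    [0.26, [0, 0, 0], 0],
    [0.3, [0, 0, 0], 0],
    [0.3, [0, 0, 0], 0],
  ],
  force=20,
)

```text
time: 12.3
position: [561.6, 61.5, 135.7]
tool_rot: [3.141, 0.0, -1.612]
force: [-0.4, 0.5, 0.1]
gripper_width: 0.298
```

```bash
python3 - <<'E'
from h import *
s=ctrl.observe();print(s["time"],s["position"],s["force"],s["torque"])
im=ctrl.get_image("side");cv2.imwrite("pics/s7.png",cv2.resize(im[140:250,230:350],None,fx=5,fy=5,interpolation=2))
E
```

```text
12.3 [561.56738325  61.52237073 135.74802914] [-0.37451514  0.53934633  0.10810589] [ 0.05846116 -0.00862468 -0.07685395]
```

View pics/s7.png

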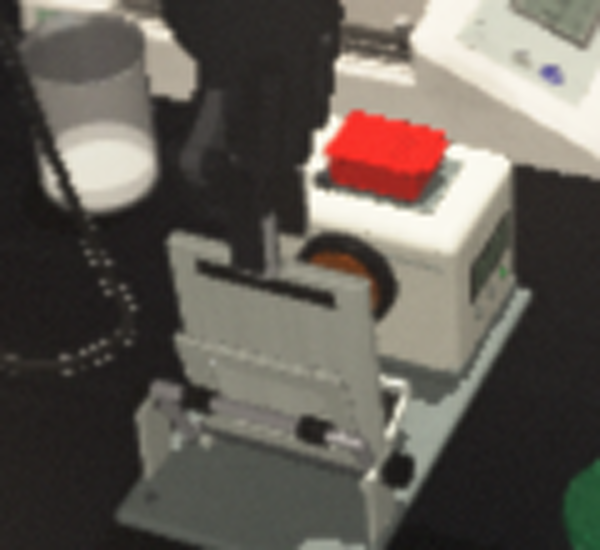

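Call:
jog_arm(
  deltas=[
    [0.33, [-0.02, 0, 0], 0],
    [0.36, [-0.02, 0, 0], 0],
    [0.39, [-0.02, 0, 0], 0],
    [0.42, [-0.02, 0, 0], 0],
    [0.45, [-0.02, 0, 0], 0],
    [0.48, [-0.02, 0, 0], 0],
    [0.5, [-0.02, 0, 0], 0],
    [0.5, [0, 0, 0], 0],
    [0.5, [0, 0, 0], 0],
  ],
)

```text
time: 13.48
position: [562.2, 75.5, 135.8]
tool_rot: [3.142, -0.0, -1.612]
force: [-0.4, -0.1, -0.6]
gripper_width: 0.496
```

```bash
python3 - <<'E'
from h import *
s=ctrl.observe();print(s["time"],s["position"],s["force"],s["torque"])
im=ctrl.get_image("side");cv2.imwrite("pics/s8.png",cv2.resize(im[140:250,230:350],None,fx=5,fy=5,interpolation=2))
E
```

```text
13.475 [562.1699493   75.51497898 135.77974899] [-0.40201305 -0.05918479 -0.61204395] [-0.07481702 -0.00040968 -0.02169751]
```

View pics/s8.png

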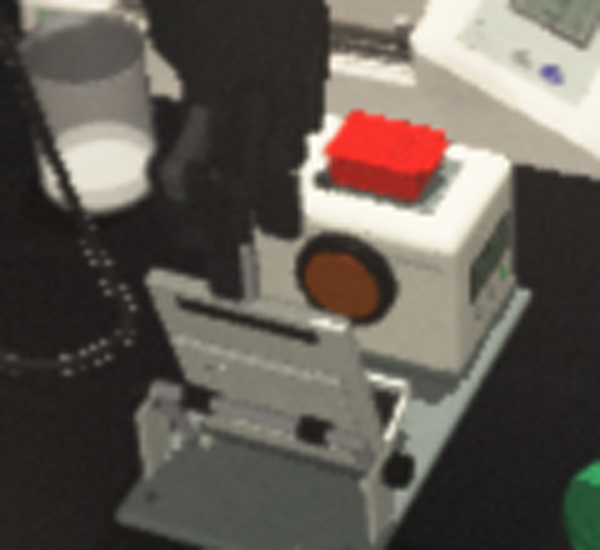

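Call:
jog_arm(
  deltas=[
    [0.6, [0, 0, 0], 0],
    [0.7, [0, 0, 0], 0],
    [0.75, [0, 0, 0], 0],
    [0.75, [0, 0, -0.1], 0],
    [0.75, [0, 0, -0.3], 0],
    [0.75, [0, 0, -0.4], 0],
    [0.5, [0, 0, 0], 0],
    [0.0, [0.25, 0, 0], 0],
    [0.0, [0.3, 0, 0], 0],
    [0, [0, 0, 0], 0],
  ],
)

```text
time: 14.78
position: [559.7, 18.9, 215.6]
tool_rot: [3.141, -0.0, -1.615]
force: [0.2, -0.0, -1.1]
gripper_width: 0.005
```

```bash
python3 - <<'E'
from h import *
s=ctrl.observe();print(s["time"],s["position"],s["force"],s["gripper_width"])
im=ctrl.get_image("side");cv2.imwrite("pics/s9.png",cv2.resize(im[140:250,230:350],None,fx=5,fy=5,interpolation=2))
im=ctrl.get_image("top");cv2.imwrite("pics/t9.png",cv2.resize(im[135:225,255:395],None,fx=5.5,fy=5.5,interpolation=2))
E
```

```text
14.775 [559.67258615  18.89459811 215.59611652] [ 0.22380467 -0.00427852 -1.09703993] 0.005321697760346406
```

View pics/s9.png

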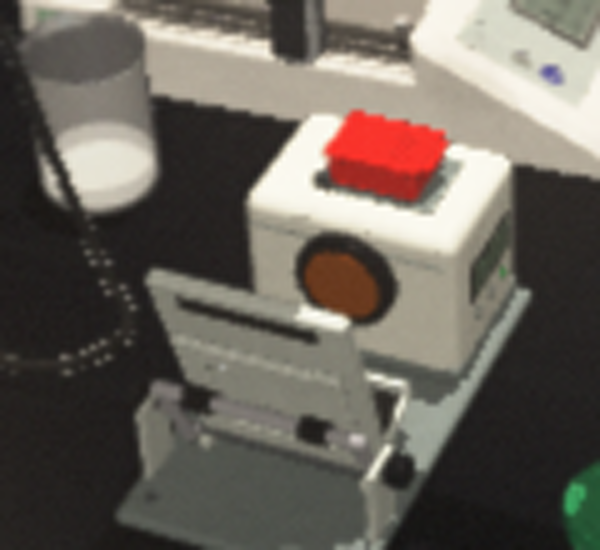

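View pics/t9.png

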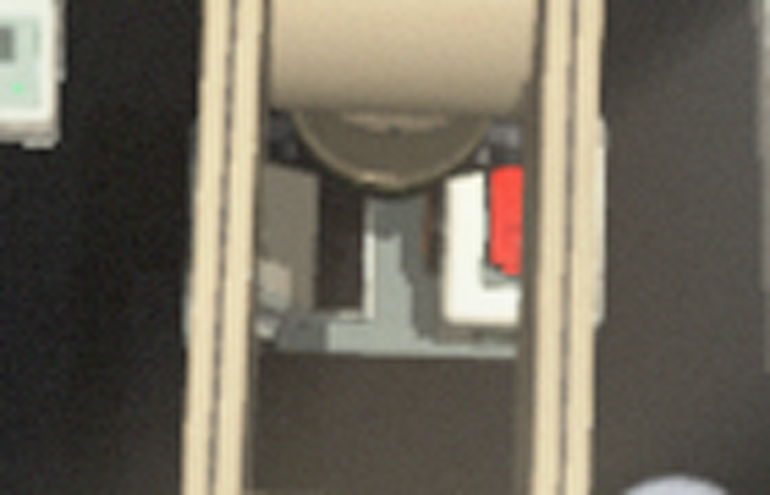

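Call:
jog_arm(
  deltas=[
    [0, [-0.2, 0, 0.2], 0],
    [0, [0, 0, 0.4], 0],
    [0, [0, 0, 0.35], 0],
    [0, [0, 0, 0.2], 0],
    [0, [0, 0, 0], 0],
    [0, [-0.05, 0, 0], 0],
    [0, [-0.03, 0, 0], 0],
    [0, [0, 0, 0], 0],
  ],
)

```text
time: 15.88
position: [561.9, 48.8, 102.1]
tool_rot: [-3.139, 0.0, -1.612]
force: [-0.3, -0.2, -0.4]
gripper_width: -0.001
```

Call:
jog_arm(
  deltas=[
    [0, [-0.015, 0, 0], 0],
    [0, [0, 0, 0], 0],
  ],
)

```text
time: 16.12
position: [561.2, 50.0, 101.0]
tool_rot: [-3.141, 0.0, -1.612]
force: [-0.0, 0.0, 0.3]
gripper_width: 0.005
```

Call:
jog_arm(
  deltas=[
    [0, [-0.015, 0, 0], 0],
    [0, [0, 0, 0], 0],
  ],
)

```text
time: 16.38
position: [561.1, 51.6, 100.7]
tool_rot: [3.141, 0.0, -1.612]
force: [0.1, 0.3, 0.1]
gripper_width: -0.001
```

Call:
jog_arm(
  deltas=[
    [0, [-0.015, 0, 0], 0],
    [0, [0, 0, 0], 0],
  ],
)

```text
time: 16.62
position: [561.3, 53.1, 100.8]
tool_rot: [3.142, 0.0, -1.612]
force: [-0.1, 0.7, -0.2]
gripper_width: -0.002
```

Call:
jog_arm(
  deltas=[
    [0, [-0.02, 0, 0], 0],
    [0, [0, 0, 0], 0],
  ],
)

```text
time: 16.88
position: [561.3, 55.2, 100.8]
tool_rot: [-3.142, 0.0, -1.612]
force: [-0.3, 0.1, -0.5]
gripper_width: -0.004
```

Call:
jog_arm(
  deltas=[
    [0, [-0.02, 0, 0], 0],
    [0, [0, 0, 0], 0],
  ],
)

```text
time: 17.12
position: [561.4, 57.2, 100.8]
tool_rot: [-3.142, 0.0, -1.612]
force: [-0.2, -0.1, 0.5]
gripper_width: 0.001
```

Call:
jog_arm(
  deltas=[
    [0, [-0.02, 0, 0], 0],
    [0, [0, 0, 0], 0],
  ],
)

```text
time: 17.38
position: [561.5, 59.2, 100.8]
tool_rot: [3.142, 0.0, -1.612]
force: [0.3, 0.3, -0.1]
gripper_width: -0.002
```

```bash
python3 - <<'E'
from h import *
s=ctrl.observe();print(s["time"],s["position"],s["force"],s["torque"])
im=ctrl.get_image("side");cv2.imwrite("pics/s10.png",cv2.resize(im[140:250,230:350],None,fx=5,fy=5,interpolation=2))
E
```

```text
17.375 [561.4952074   59.17327233 100.79961158] [ 0.34976558  0.30445823 -0.07963551] [ 0.0206341  -0.04357204 -0.05148325]
```

View pics/s10.png

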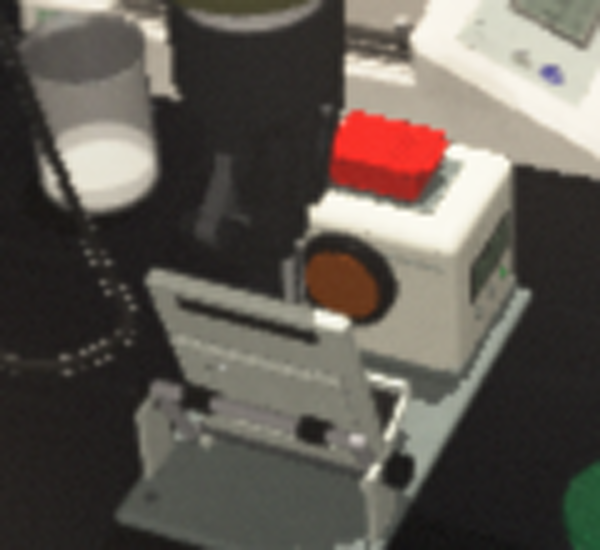

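Call:
jog_arm(
  deltas=[
    [0, [-0.02, 0, 0], 0],
    [0, [-0.01, 0, 0], 0],
  ],
)

```text
time: 17.68
position: [561.6, 62.1, 100.8]
tool_rot: [3.142, 0.0, -1.612]
force: [0.4, 0.6, 0.1]
gripper_width: 0.001
```

Call:
jog_arm(
  deltas=[
    [0, [-0.02, 0, 0], 0],
    [0, [0, 0, 0], 0],
  ],
)

```text
time: 17.92
position: [561.7, 64.2, 100.8]
tool_rot: [-3.142, 0.0, -1.612]
force: [-0.8, -0.2, 0.5]
gripper_width: -0.001
```

Call:
jog_arm(
  deltas=[
    [0, [-0.02, 0, 0], 0],
    [0, [0, 0, 0], 0],
  ],
)

```text
time: 18.18
position: [561.8, 66.2, 100.8]
tool_rot: [-3.142, 0.0, -1.612]
force: [-0.2, 0.1, 0.3]
gripper_width: 0.004
```

Call:
jog_arm(
  deltas=[
    [0, [-0.02, 0, 0], 0],
    [0, [0, 0, 0], 0],
  ],
)

```text
time: 18.42
position: [561.9, 68.0, 100.8]
tool_rot: [3.142, -0.0, -1.612]
force: [0.4, -0.8, -0.1]
gripper_width: -0.001
```

Call:
jog_arm(
  deltas=[
    [0, [-0.015, 0, 0], 0],
    [0, [0, 0, 0], 0],
  ],
)

```text
time: 18.68
position: [561.9, 69.5, 100.8]
tool_rot: [3.142, -0.0, -1.612]
force: [0.0, -1.4, 0.3]
gripper_width: 0.0
```

Call:
jog_arm(
  deltas=[
    [0, [-0.015, 0, 0], 0],
    [0, [0, 0, 0], 0],
  ],
)

```text
time: 18.92
position: [562.0, 71.1, 100.8]
tool_rot: [3.142, 0.0, -1.612]
force: [-0.6, 0.0, -0.7]
gripper_width: 0.001
```

```bash
python3 - <<'E'
from h import *
s=ctrl.observe();print(s["time"],s["position"],s["force"],s["torque"])
im=ctrl.get_image("side");cv2.imwrite("pics/s11.png",cv2.resize(im[140:250,230:350],None,fx=5,fy=5,interpolation=2))
E
```

```text
18.925 [561.99661394  71.1456727  100.80062996] [-0.62487713  0.03954149 -0.74138171] [-0.15803425  0.01056785  0.03385982]
```

View pics/s11.png

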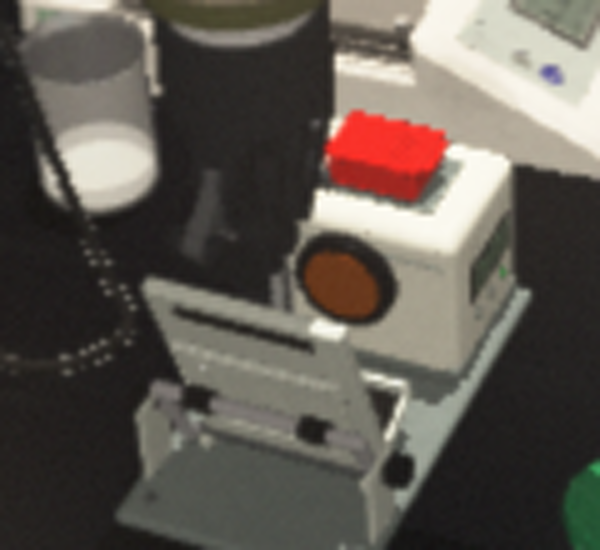

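Call:
jog_arm(
  deltas=[
    [0, [-0.015, 0, 0], 0],
    [0, [0, 0, 0], 0],
  ],
)

```text
time: 19.23
position: [562.1, 72.7, 100.8]
tool_rot: [-3.142, 0.0, -1.612]
force: [-0.4, -0.9, -0.3]
gripper_width: -0.0
```

Call:
jog_arm(
  deltas=[
    [0, [-0.015, 0, 0], 0],
    [0, [0, 0, 0], 0],
  ],
)

```text
time: 19.48
position: [562.2, 74.2, 100.8]
tool_rot: [-3.141, 0.0, -1.612]
force: [0.3, -0.9, -0.6]
gripper_width: -0.002
```

Call:
jog_arm(
  deltas=[
    [0, [-0.01, 0, 0], 0],
    [0, [0, 0, 0], 0],
  ],
)

```text
time: 19.73
position: [562.2, 75.1, 100.8]
tool_rot: [3.142, 0.0, -1.612]
force: [-0.1, -1.5, -0.4]
gripper_width: -0.003
```

```bash
python3 - <<'E'
from h import *
s=ctrl.observe();print(s["time"],s["position"],s["force"],s["torque"])
im=ctrl.get_image("side");cv2.imwrite("pics/s12.png",cv2.resize(im[180:250,240:330],None,fx=8,fy=8,interpolation=2))
im=ctrl.get_image("top");cv2.imwrite("pics/t12.png",cv2.resize(im[135:225,255:395],None,fx=5.5,fy=5.5,interpolation=2))
E
```

```text
19.725 [562.15722783  75.08767269 100.7761804 ] [-0.1273852  -1.53121754 -0.42898869] [-0.13944956  0.01163402  0.03881301]
```

View pics/s12.png

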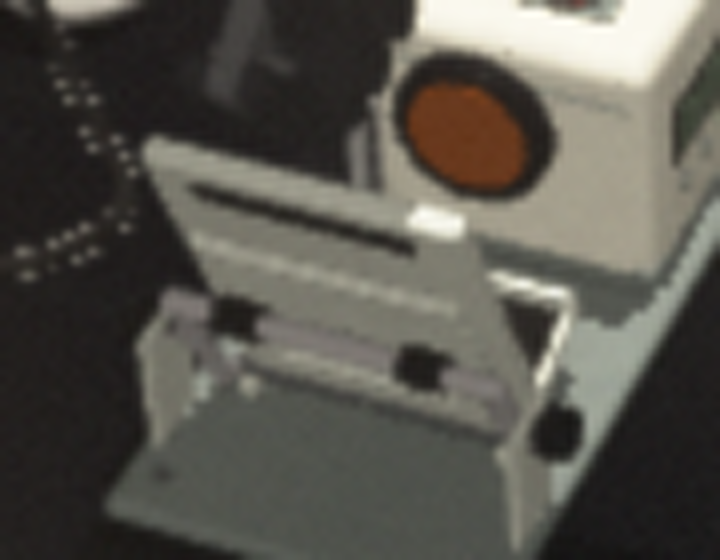

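View pics/t12.png

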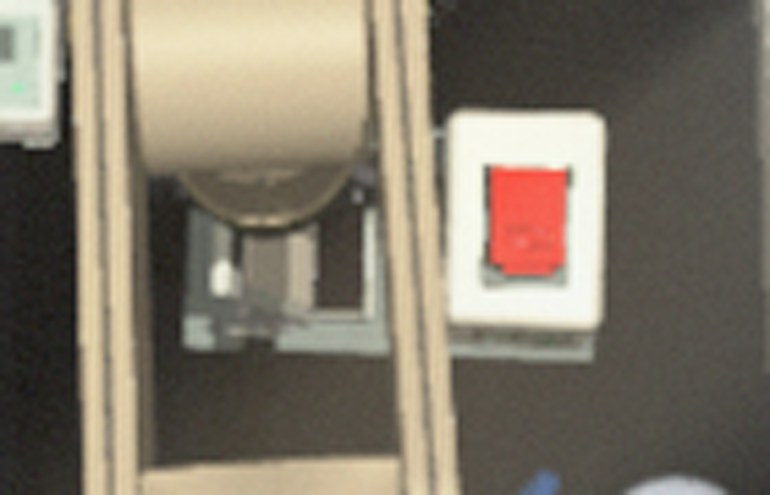

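Call:
jog_arm(
  deltas=[
    [0, [-0.015, 0, 0], 0],
    [0, [0, 0, 0], 0],
  ],
)

```text
time: 20.08
position: [562.3, 76.6, 100.8]
tool_rot: [-3.142, 0.0, -1.612]
force: [0.3, -0.3, -0.3]
gripper_width: -0.002
```

Call:
jog_arm(
  deltas=[
    [0, [-0.01, 0, 0], 0],
    [0, [0, 0, 0], 0],
  ],
)

```text
time: 20.32
position: [562.3, 77.6, 100.8]
tool_rot: [-3.142, 0.0, -1.612]
force: [0.8, -0.9, 0.1]
gripper_width: -0.002
```

Call:
jog_arm(
  deltas=[
    [0, [-0.01, 0, 0], 0],
    [0, [0, 0, 0], 0],
  ],
)

```text
time: 20.58
position: [562.3, 78.6, 100.8]
tool_rot: [3.142, 0.0, -1.612]
force: [1.3, -1.3, -0.5]
gripper_width: -0.002
```

```bash
python3 - <<'E'
from h import *
s=ctrl.observe();print(s["time"],s["position"],s["force"],s["torque"])
im=ctrl.get_image("side");cv2.imwrite("pics/full13.png",im);cv2.imwrite("pics/s13.png",cv2.resize(im[180:250,240:330],None,fx=8,fy=8,interpolation=2))
print(proj("side",s["position"]-[0,0,17]))
E
```

```text
20.575 [562.3098597   78.59177933 100.7799284 ] [ 1.32127017 -1.34695179 -0.54046979] [-0.20520435  0.02519965 -0.0193642 ]
[[282.5289688  213.52871676]]
```

View pics/s13.png

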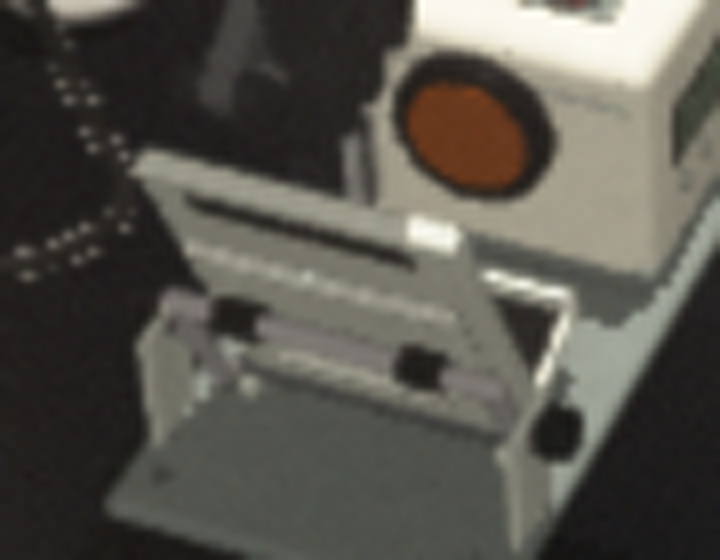

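Call:
jog_arm(
  deltas=[
    [0, [-0.01, 0, 0], 0],
    [0, [-0.005, 0, 0], 0],
    [0, [0, 0, 0], 0],
  ],
)

```text
time: 21.0
position: [562.4, 80.0, 100.8]
tool_rot: [3.142, -0.0, -1.612]
force: [-0.4, -1.6, -0.1]
gripper_width: 0.001
```

Call:
jog_arm(
  deltas=[
    [0, [-0.01, 0, 0], 0],
    [0, [0, 0, 0], 0],
  ],
)

```text
time: 21.25
position: [562.4, 81.0, 100.8]
tool_rot: [-3.142, -0.0, -1.612]
force: [0.4, -2.6, 0.1]
gripper_width: 0.0
```

Call:
jog_arm(
  deltas=[
    [0, [-0.01, 0, 0], 0],
    [0, [0, 0, 0], 0],
  ],
)

```text
time: 21.5
position: [562.5, 82.0, 100.8]
tool_rot: [-3.142, 0.0, -1.612]
force: [0.3, -2.2, -0.2]
gripper_width: 0.002
```

Call:
jog_arm(
  deltas=[
    [0, [-0.01, 0, 0], 0],
    [0, [0, 0, 0], 0],
  ],
)

```text
time: 21.75
position: [562.6, 83.1, 100.8]
tool_rot: [-3.141, 0.0, -1.612]
force: [-0.1, -3.1, 0.6]
gripper_width: 0.002
```

Call:
jog_arm(
  deltas=[
    [0, [-0.01, 0, 0], 0],
    [0, [0, 0, 0], 0],
  ],
)

```text
time: 22.0
position: [562.6, 84.0, 100.8]
tool_rot: [-3.142, -0.0, -1.612]
force: [-0.6, -2.1, 0.3]
gripper_width: 0.003
```

Call:
jog_arm(
  deltas=[
    [0, [-0.01, 0, 0], 0],
    [0, [0, 0, 0], 0],
  ],
)

```text
time: 22.25
position: [562.6, 84.9, 100.8]
tool_rot: [-3.142, -0.0, -1.612]
force: [0.8, -3.1, 0.7]
gripper_width: -0.001
```

```bash
python3 - <<'E'
from h import *
s=ctrl.observe();print(s["time"],s["position"],s["force"],s["torque"])
im=ctrl.get_image("side");cv2.imwrite("pics/full14.png",im);cv2.imwrite("pics/s14.png",cv2.resize(im[180:250,240:330],None,fx=8,fy=8,interpolation=2))
E
```

```text
22.25 [562.61569966  84.85103993 100.84322006] [ 0.79100357 -3.05147755  0.6864562 ] [-0.65950768 -0.00121197 -0.00793086]
```

View pics/s14.png

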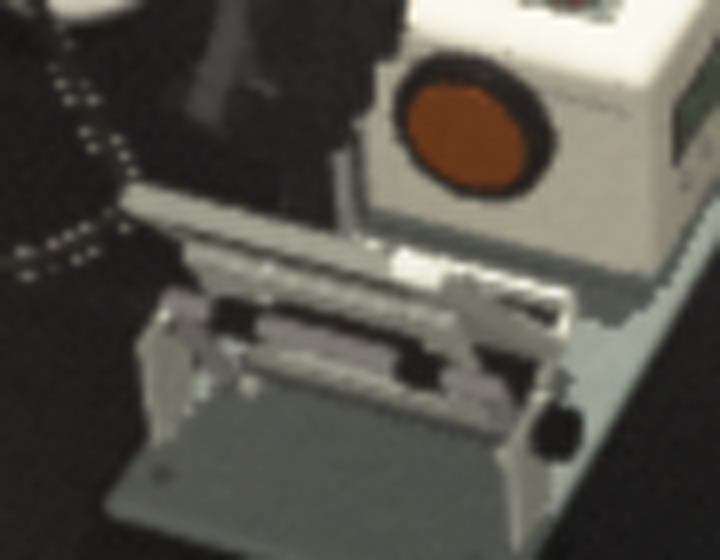

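```bash
python3 - <<'E'
from h import *
np.set_printoptions(precision=0,suppress=True)
q=np.load("gauge.npy");ex=np.array([np.cos(q[2]),np.sin(q[2]),0]);ey=np.array([-ex[1],ex[0],0]);o=np.r_[q[:2],0];ez=np.array([0,0,1])
def W(x,y,z): return o+ex*x+ey*y+ez*z
for f in (0,6,12):
 for t in (12,16,20,24):
  a=np.radians(t);c,s=np.cos(a),np.sin(a)
  fy=40-f*np.cos(.38);fz=24+f*np.sin(.38)
  out=[]
  for x in(50,-50):
    for d in(0,-10):
      out.append((proj("side",W(x,fy+120*s+d*c,fz+120*c-d*s))[0]-[230,140])*5+2)
  out.append((proj("side",W(-50,fy,fz))[0]-[230,140])*5+2)
  print(f,t,np.array(out).ravel())
im=cv2.imread("pics/s9.png");cv2.imwrite("pics/s9z.png",cv2.resize(im[240:520,100:430],None,fx=2.2,fy=2.1,interpolation=2))
E
```

```text
0 12 [151. 264. 160. 248. 352. 314. 360. 297. 383. 467.]
0 16 [143. 278. 152. 261. 345. 329. 353. 311. 383. 467.]
0 20 [136. 293. 144. 275. 338. 344. 346. 325. 383. 467.]
0 24 [128. 309. 137. 290. 331. 361. 339. 341. 383. 467.]
6 12 [156. 253. 165. 237. 357. 303. 365. 286. 387. 456.]
6 16 [148. 267. 157. 250. 349. 317. 358. 299. 387. 456.]
6 20 [141. 282. 150. 264. 343. 333. 351. 314. 387. 456.]
6 24 [134. 297. 142. 278. 336. 349. 344. 329. 387. 456.]
12 12 [161. 242. 170. 226. 361. 291. 370. 274. 392. 445.]
12 16 [153. 256. 162. 239. 354. 306. 363. 288. 392. 445.]
12 20 [146. 271. 155. 253. 347. 321. 355. 302. 392. 445.]
12 24 [139. 286. 147. 267. 341. 337. 349. 318. 392. 445.]
```

View pics/s9z.png

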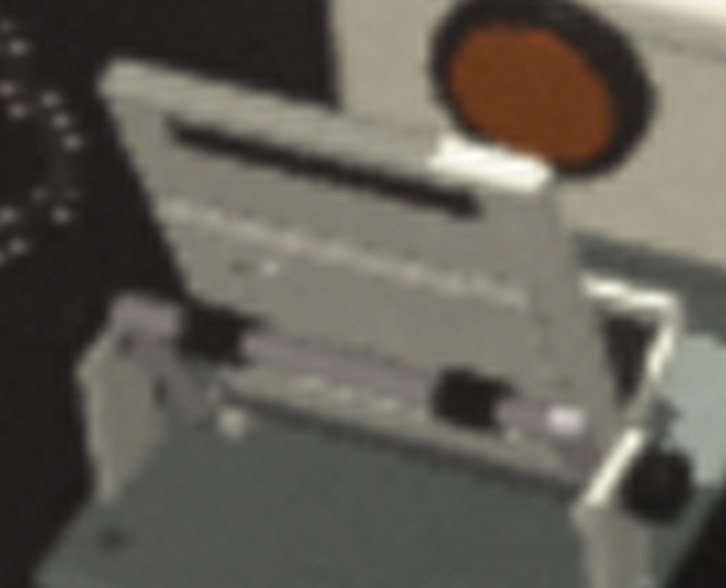

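Call:
jog_arm(
  deltas=[
    [0, [0.05, 0, 0], 0],
    [0, [0.1, 0, 0], 0],
    [0, [0.2, 0, 0], 0],
    [0, [0.2, 0, 0], 0],
    [0, [0, 0, 0], 0],
  ],
)

```text
time: 22.92
position: [560.2, 27.8, 100.8]
tool_rot: [-3.142, -0.0, -1.615]
force: [0.4, 1.4, -0.0]
gripper_width: 0.002
```

```bash
python3 - <<'E'
from h import *
s=ctrl.observe();print(s["time"],s["position"],s["force"],s["torque"])
im=ctrl.get_image("side");cv2.imwrite("pics/full15.png",im);cv2.imwrite("pics/s15.png",cv2.resize(im[180:250,240:330],None,fx=8,fy=8,interpolation=2))
im=ctrl.get_image("top");cv2.imwrite("pics/ft15.png",im);cv2.imwrite("pics/t15.png",cv2.resize(im[135:225,255:395],None,fx=5.5,fy=5.5,interpolation=2))
E
```

```text
22.925 [560.24713116  27.79484452 100.81710338] [ 0.37389287  1.40182016 -0.03293449] [ 0.00410598 -0.01496132 -0.01683034]
```

View pics/s15.png

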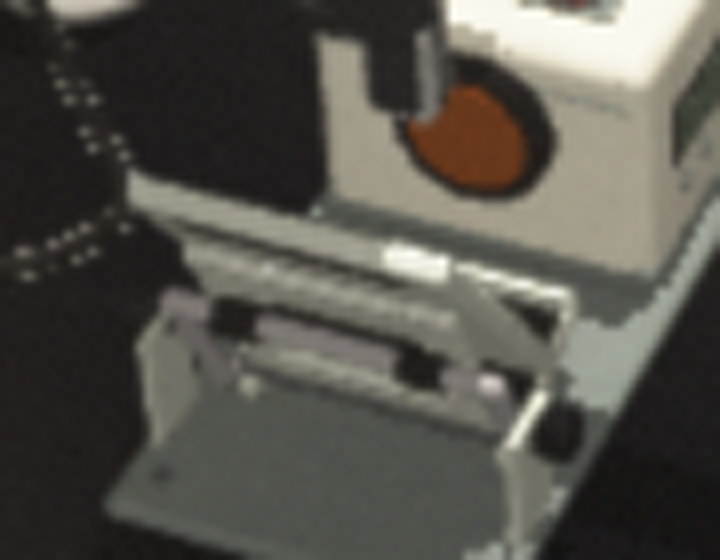

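View pics/t15.png

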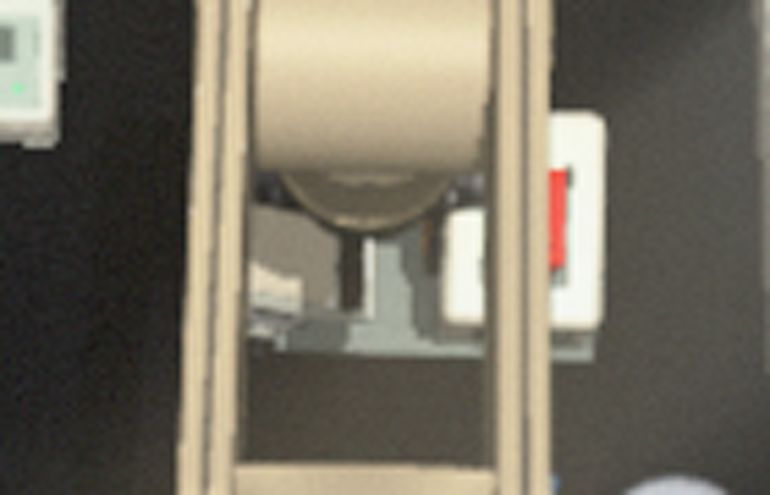

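Call:
jog_arm(
  deltas=[
    [0.3, [0.03, 0, 0], 0],
    [0.3, [0, 0, 0.1], 0],
    [0.3, [0, 0, 0.12], 0],
    [0.3, [0, 0, 0.1], 0],
    [0.3, [0, 0, 0], 0],
    [0.3, [-0.02, 0, 0], 0],
    [0.3, [-0.02, 0, 0], 0],
    [0.3, [0, 0, 0], 0],
  ],
)

```text
time: 24.02
position: [560.7, 31.3, 69.3]
tool_rot: [-3.141, 0.0, -1.612]
force: [-0.3, -0.4, -0.0]
gripper_width: 0.303
```

```bash
python3 - <<'E'
from h import *
s=ctrl.observe();print(s["time"],s["position"],s["force"],s["torque"])
im=ctrl.get_image("side");cv2.imwrite("pics/s16.png",cv2.resize(im[170:250,240:340],None,fx=7,fy=7,interpolation=2))
E
```

```text
24.025 [560.71564759  31.26548203  69.27177608] [-0.34605393 -0.35958703 -0.01882446] [-0.04877075 -0.00573204 -0.03193142]
```

View pics/s16.png

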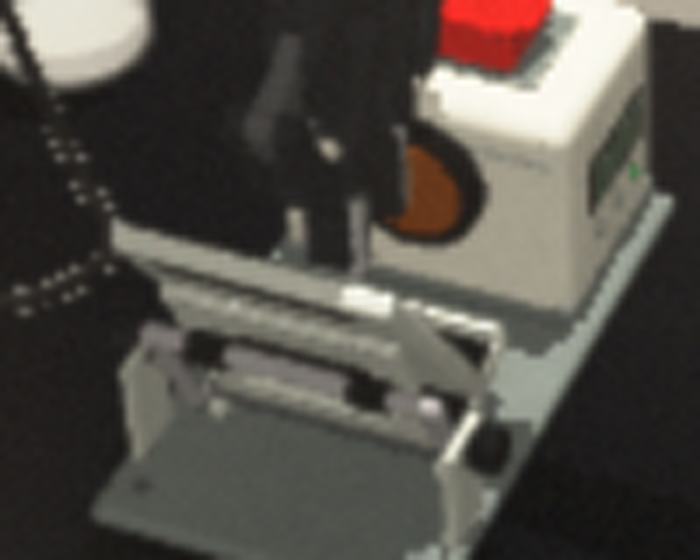

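Call:
jog_arm(
  deltas=[
    [0.3, [-0.02, 0, 0], 0],
    [0.3, [-0.02, 0, 0], 0],
    [0.3, [0, 0, 0], 0],
  ],
)

```text
time: 24.45
position: [560.5, 35.2, 68.8]
tool_rot: [3.142, 0.0, -1.612]
force: [-0.6, 0.0, 1.3]
gripper_width: 0.297
```

Call:
jog_arm(
  deltas=[
    [0.3, [-0.02, 0, 0], 0],
    [0.3, [-0.02, 0, 0], 0],
    [0.3, [0, 0, 0], 0],
  ],
)

```text
time: 24.82
position: [560.7, 39.2, 68.8]
tool_rot: [3.142, 0.0, -1.612]
force: [0.2, -0.4, 0.4]
gripper_width: 0.299
```

Call:
jog_arm(
  deltas=[
    [0.3, [-0.02, 0, 0], 0],
    [0.3, [-0.01, 0, 0], 0],
    [0.3, [0, 0, 0], 0],
  ],
)

```text
time: 25.2
position: [560.8, 42.1, 68.8]
tool_rot: [3.142, 0.0, -1.612]
force: [0.8, -0.3, -0.4]
gripper_width: 0.301
```

```bash
python3 - <<'E'
from h import *
s=ctrl.observe();print(s["time"],s["position"],s["force"],s["torque"])
im=ctrl.get_image("side");cv2.imwrite("pics/s17.png",cv2.resize(im[170:250,240:340],None,fx=7,fy=7,interpolation=2))
E
```

```text
25.2 [560.80320331  42.12546967  68.80240096] [ 0.75169144 -0.31707071 -0.42714653] [-0.02812381  0.0018818   0.00616269]
```

View pics/s17.png

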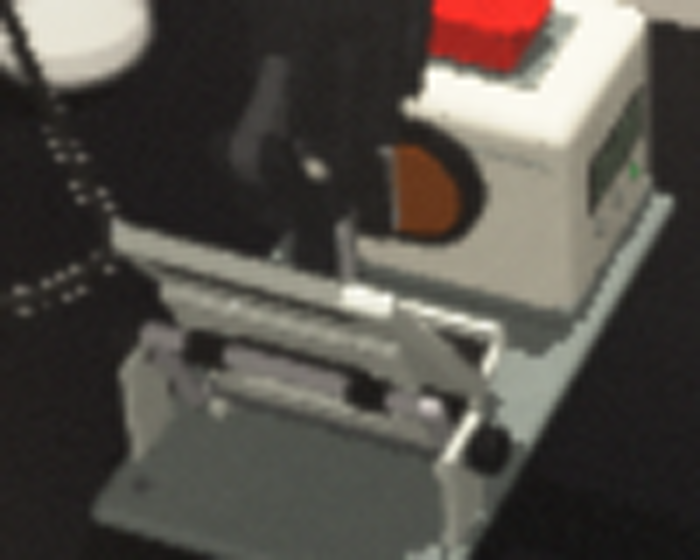

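Call:
jog_arm(
  deltas=[
    [0.3, [-0.02, 0, 0], 0],
    [0.3, [-0.01, 0, 0], 0],
    [0.3, [0, 0, 0], 0],
  ],
)

```text
time: 25.62
position: [560.9, 45.1, 68.8]
tool_rot: [3.142, -0.0, -1.612]
force: [-0.8, -0.2, -0.0]
gripper_width: 0.299
```

Call:
jog_arm(
  deltas=[
    [0.3, [-0.02, 0, 0], 0],
    [0.3, [-0.01, 0, 0], 0],
    [0.3, [0, 0, 0], 0],
  ],
)

```text
time: 26.0
position: [561.0, 47.9, 68.8]
tool_rot: [3.142, -0.0, -1.612]
force: [-0.4, -1.7, -0.3]
gripper_width: 0.302
```

```bash
python3 - <<'E'
from h import *
s=ctrl.observe();print(s["time"],s["position"],s["force"],s["torque"])
im=ctrl.get_image("side");cv2.imwrite("pics/s18.png",cv2.resize(im[170:250,240:340],None,fx=7,fy=7,interpolation=2))
E
```

```text
26.0 [561.04557751  47.8928612   68.78618773] [-0.43003523 -1.70007081 -0.27256966] [-0.20018908  0.06027895  0.02388718]
```

View pics/s18.png

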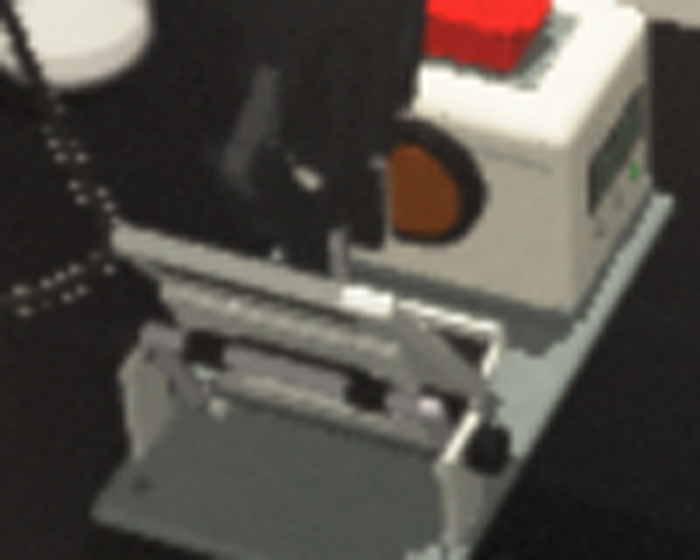

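Call:
jog_arm(
  deltas=[
    [0.3, [-0.02, 0, 0], 0],
    [0.3, [-0.01, 0, 0], 0],
    [0.3, [0, 0, 0], 0],
  ],
)

```text
time: 26.42
position: [561.0, 49.6, 68.6]
tool_rot: [3.141, -0.002, -1.613]
force: [-0.1, -7.6, -0.4]
gripper_width: 0.297
```

```bash
python3 - <<'E'
from h import *
s=ctrl.observe();print(s["time"],s["position"],s["force"],s["torque"])
im=ctrl.get_image("side");cv2.imwrite("pics/s19.png",cv2.resize(im[170:250,240:340],None,fx=7,fy=7,interpolation=2))
E
```

```text
26.425 [561.04410084  49.58345296  68.60134984] [-0.1303117 -7.5885771 -0.4130269] [-1.28893141  0.05246151  0.03112801]
```

View pics/s19.png

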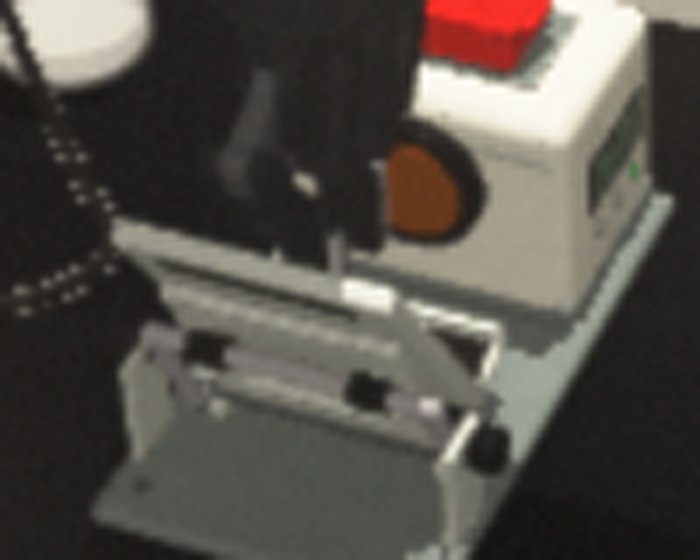

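```bash
python3 - <<'E'
import cv2,numpy as np
a=[cv2.resize(cv2.imread(f"pics/s{i}.png")[180:480,90:540],None,fx=1.7,fy=1.0*1.7*0.58*1.0) for i in (17,19)]
a=[cv2.imread(f"pics/s{i}.png")[190:450,90:540] for i in (17,19)]
a=[cv2.resize(x,None,fx=1.15*1.5,fy=1.15) for x in a]
cv2.imwrite("pics/cmp.png",np.vstack(a)[:600,:800])
E
```

```text
(no output)
```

View pics/cmp.png

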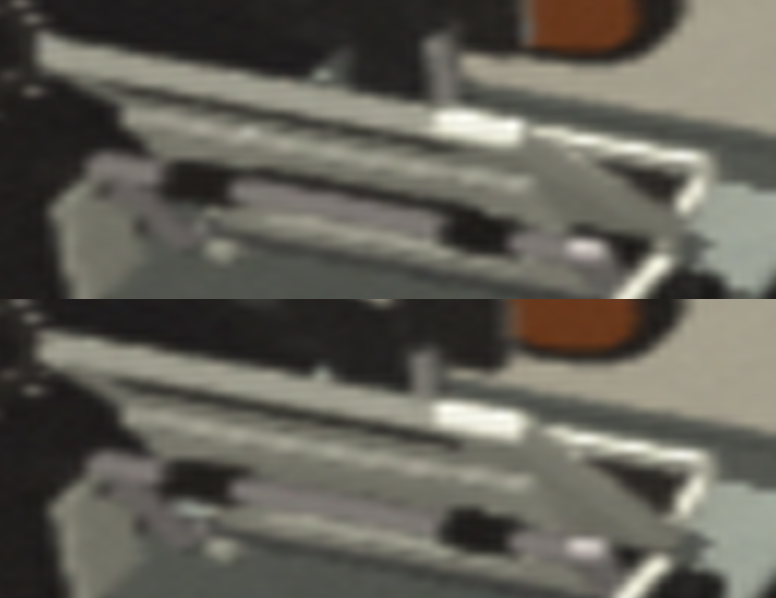

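Call:
jog_arm(
  deltas=[
    [0.3, [-0.02, 0, 0], 0],
    [0.3, [-0.01, 0, 0], 0],
    [0.3, [0, 0, 0], 0],
  ],
)

```text
time: 26.85
position: [561.0, 52.0, 68.4]
tool_rot: [3.141, -0.003, -1.613]
force: [-0.9, -11.2, -2.7]
gripper_width: 0.299
```

Call:
jog_arm(
  deltas=[
    [0.3, [-0.02, 0, 0], 0],
    [0.3, [0, 0, 0], 0],
  ],
)

```text
time: 27.1
position: [561.0, 52.2, 68.5]
tool_rot: [3.141, -0.006, -1.614]
force: [-1.5, -19.1, -0.5]
gripper_width: 0.301
```

```bash
python3 - <<'E'
from h import *
s=ctrl.observe();print(s["time"],s["position"],s["force"],s["torque"])
im=ctrl.get_image("side");cv2.imwrite("pics/s20.png",cv2.resize(im[170:250,240:340],None,fx=7,fy=7,interpolation=2))
E
```

```text
27.1 [561.04493759  52.24359661  68.48954667] [ -1.53014001 -19.08195707  -0.46775146] [-2.88046004  0.1729688  -0.02958555]
```

View pics/s20.png

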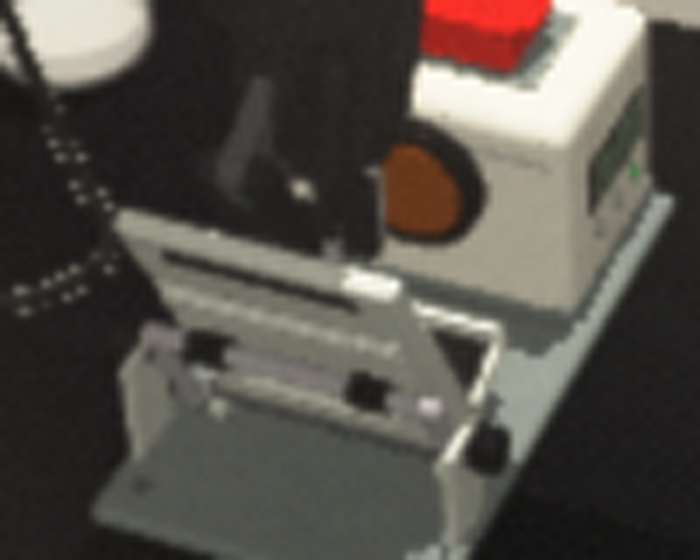

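Call:
jog_arm(
  deltas=[
    [0.3, [0.02, 0, 0], 0],
    [0.3, [0.02, 0, 0], 0],
    [0.3, [0.05, 0, 0], 0],
    [0.3, [0.08, 0, 0], 0],
    [0.3, [0, 0, 0], 0],
  ],
)

```text
time: 27.78
position: [560.7, 38.6, 68.9]
tool_rot: [-3.141, 0.0, -1.613]
force: [-0.5, -0.4, -0.0]
gripper_width: 0.302
```

```bash
python3 - <<'E'
from h import *
np.set_printoptions(precision=0,suppress=True)
s=ctrl.observe();print(s["time"],s["position"],s["force"])
im=ctrl.get_image("side");cv2.imwrite("pics/s21.png",cv2.resize(im[180:245,240:320],None,fx=9,fy=9,interpolation=2))
q=np.load("gauge.npy");ex=np.array([np.cos(q[2]),np.sin(q[2]),0]);ey=np.array([-ex[1],ex[0],0]);o=np.r_[q[:2],0];ez=np.array([0,0,1])
def W(x,y,z): return o+ex*x+ey*y+ez*z
for f in (0,5,10):
 for t in (18,21,24,27):
  a=np.radians(t);c,s=np.cos(a),np.sin(a)
  fy=40-f*np.cos(.38);fz=24+f*np.sin(.38);out=[]
  for x in(50,-50):
    for d in(0,-10):
      out.append((proj("side",W(x,fy+120*s+d*c,fz+120*c-d*s))[0]-[240,180])*9+4)
  for d in (0,-10): out.append((proj("side",W(-50,fy+d*c,fz-d*s))[0]-[240,180])*9+4)
  print(f,t,np.array(out).ravel())
E
```

```text
27.775 [561.  39.  69.] [-0. -0. -0.]
0 18 [161. 154. 177. 122. 524. 246. 539. 213. 600. 481. 613. 449.]
0 21 [151. 175. 167. 141. 515. 268. 530. 233. 600. 481. 613. 448.]
0 24 [141. 196. 157. 162. 506. 290. 520. 254. 600. 481. 613. 448.]
0 27 [132. 218. 147. 183. 497. 313. 511. 276. 600. 481. 612. 447.]
5 18 [169. 137. 185. 106. 532. 229. 547. 195. 606. 464. 620. 433.]
5 21 [159. 158. 175. 125. 522. 250. 537. 216. 606. 464. 619. 432.]
5 24 [149. 179. 164. 145. 513. 272. 528. 237. 606. 464. 619. 431.]
5 27 [140. 201. 154. 166. 504. 295. 518. 258. 606. 464. 619. 431.]
10 18 [177. 121. 193.  89. 539. 211. 554. 178. 613. 448. 626. 417.]
10 21 [167. 141. 182. 108. 530. 233. 544. 198. 613. 448. 626. 416.]
10 24 [157. 162. 172. 128. 521. 255. 535. 219. 613. 448. 625. 415.]
10 27 [148. 184. 162. 149. 512. 277. 526. 241. 613. 448. 625. 415.]
```

View pics/s21.png

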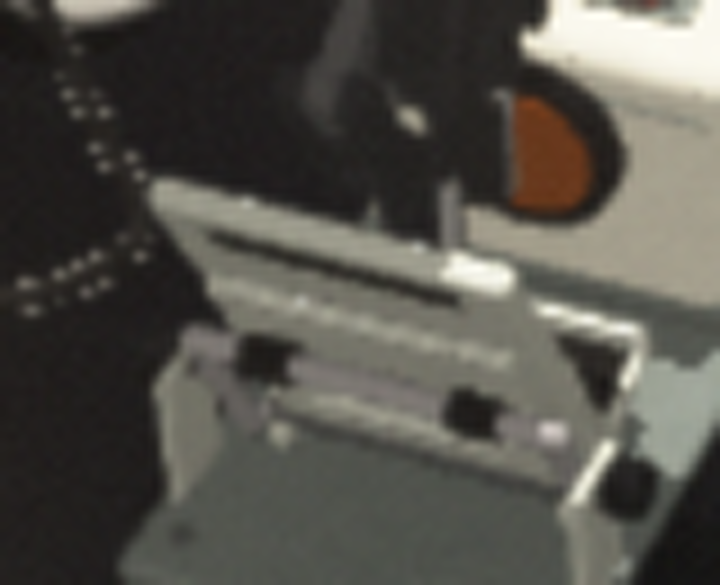

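Call:
jog_arm(
  deltas=[
    [0.3, [0.03, 0, -0.1], 0],
    [0.3, [0, 0, -0.4], 0],
    [0.3, [0, 0, -0.5], 0],
    [0.5, [0.3, 0, -0.2], 0],
    [0.6, [0.4, 0, 0], 0],
    [0.6, [0.2, 0, 0], 0],
    [0.6, [0, 0, 0], 0],
  ],
)

```text
time: 28.7
position: [556.6, -54.8, 188.8]
tool_rot: [3.141, 0.0, -1.615]
force: [0.3, 0.1, 0.1]
gripper_width: 0.6
```

```bash
python3 - <<'E'
from h import *
s=ctrl.observe();print(s["time"],s["position"],s["tool_rot"])
im=ctrl.get_image("side");cv2.imwrite("pics/s22.png",cv2.resize(im[130:250,220:360],None,fx=5,fy=5,interpolation=2))
im=ctrl.get_image("top");cv2.imwrite("pics/t22.png",cv2.resize(im[145:225,270:390],None,fx=6.5,fy=6.5,interpolation=2))
E
```

```text
28.7 [556.59462002 -54.83553996 188.83654882] [ 3.14134225e+00  2.66545675e-04 -1.61454469e+00]
```

View pics/s22.png

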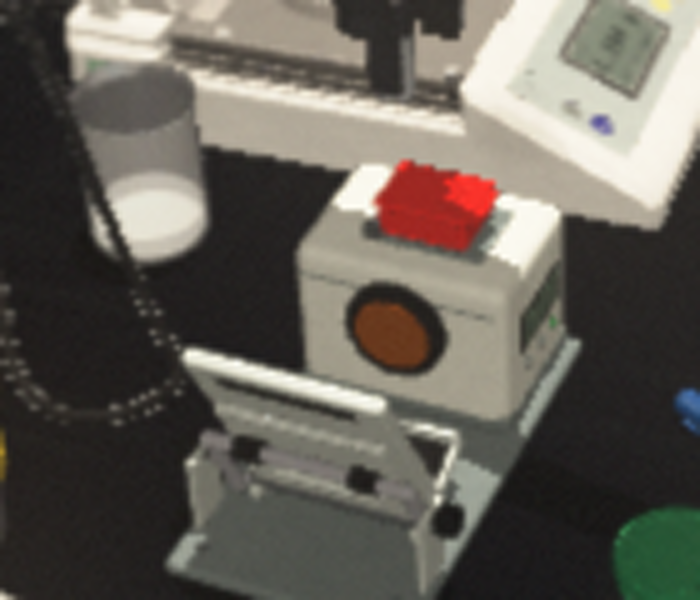

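View pics/t22.png

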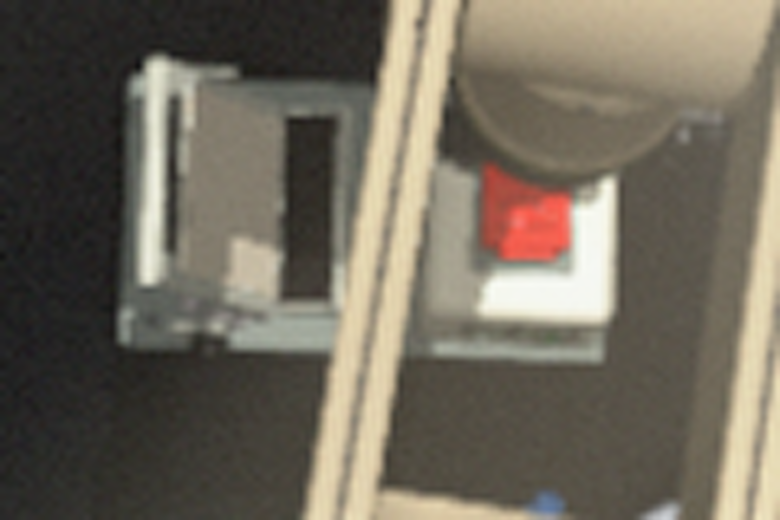

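```bash
python3 - <<'E'
from h import *
np.set_printoptions(precision=0,suppress=True)
q=np.load("gauge.npy");ex=np.array([np.cos(q[2]),np.sin(q[2]),0]);ey=np.array([-ex[1],ex[0],0]);o=np.r_[q[:2],0];ez=np.array([0,0,1])
def W(x,y,z): return o+ex*x+ey*y+ez*z
K=lambda n,p:(proj(n,p)[0]-([270,145] if n=="top" else [220,130]))*(6.5 if n=="top" else 5)+2.5
print("plate top",K("top",W(65,105,12)),K("top",W(-65,105,12)),"side",K("side",W(65,105,12)),K("side",W(-65,105,12)))
print("ledge lip end top", [K("top",W(x,40-40*np.cos(.4),24+40*np.sin(.4)+5)) for x in(48,-48)])
for f in (0,4,8):
 for t in (20,22,24,26):
  a=np.radians(t);c,s=np.cos(a),np.sin(a)
  fy=40-f*np.cos(.4);fz=24+f*np.sin(.4)
  P=lambda x,d,h:W(x,fy+h*s+d*c,fz+h*c-d*s)
  print(f,t,"top: backtop",K("top",P(50,0,120)),K("top",P(-50,0,120)),"frtop",K("top",P(50,-10,120)),"frfoot",K("top",P(50,-10,0)),K("top",P(-50,-10,0)),"side bt",K("side",P(50,0,120)),K("side",P(-50,0,120)))
E
```

```text
plate top [127.  79.] [120. 351.] side [163. 564.] [410. 635.]
ledge lip end top [array([342., 107.]), array([337., 311.])]
0 20 top: backtop [166.  58.] [159. 286.] frtop [187.  57.] frfoot [283. 108.] [278. 319.] side bt [186. 343.] [388. 395.]
0 22 top: backtop [157.  58.] [150. 286.] frtop [178.  57.] frfoot [283. 108.] [278. 319.] side bt [182. 351.] [385. 403.]
0 24 top: backtop [148.  59.] [142. 286.] frtop [169.  58.] frfoot [282. 108.] [278. 319.] side bt [179. 359.] [381. 411.]
0 26 top: backtop [140.  60.] [133. 287.] frtop [160.  58.] frfoot [282. 107.] [277. 319.] side bt [175. 367.] [378. 420.]
4 20 top: backtop [174.  57.] [168. 285.] frtop [195.  56.] frfoot [291. 107.] [286. 319.] side bt [190. 336.] [391. 387.]
4 22 top: backtop [165.  58.] [159. 286.] frtop [186.  57.] frfoot [291. 107.] [286. 319.] side bt [186. 344.] [388. 395.]
4 24 top: backtop [156.  58.] [150. 286.] frtop [177.  57.] frfoot [290. 107.] [285. 318.] side bt [182. 352.] [385. 403.]
4 26 top: backtop [148.  59.] [142. 286.] frtop [168.  58.] frfoot [290. 107.] [285. 318.] side bt [179. 360.] [381. 412.]
8 20 top: backtop [182.  57.] [176. 285.] frtop [204.  56.] frfoot [299. 107.] [294. 318.] side bt [193. 328.] [395. 379.]
8 22 top: backtop [173.  57.] [167. 285.] frtop [194.  56.] frfoot [298. 107.] [294. 318.] side bt [189. 336.] [391. 387.]
8 24 top: backtop [165.  58.] [158. 286.] frtop [185.  57.] frfoot [298. 107.] [293. 318.] side bt [186. 344.] [388. 396.]
8 26 top: backtop [156.  59.] [150. 286.] frtop [176.  57.] frfoot [298. 107.] [293. 318.] side bt [182. 352.] [385. 404.]
```

```bash
python3 - <<'E'
from h import *
print(goto((532,-53.5,140)))
E
```

```text
[0.0122 0.2459 0.4854]
```

Call:
jog_arm(
  deltas=[
    [0.65, [0.01, 0.245, 0.1], 0],
    [0.65, [0, 0, 0.3], 0],
    [0.65, [0, 0, 0.1], 0],
    [0.65, [0, 0, 0], 0],
  ],
)

```text
time: 29.3
position: [531.8, -53.0, 138.1]
tool_rot: [3.14, 0.001, -1.612]
force: [1.0, -0.5, 0.4]
gripper_width: 0.649
```

```bash
python3 - <<'E'
from h import *
s=ctrl.observe();print(s["time"],s["position"],s["tool_rot"])
im=ctrl.get_image("side");cv2.imwrite("pics/s23.png",cv2.resize(im[130:230,250:370],None,fx=6,fy=6,interpolation=2))
im=ctrl.get_image("top");cv2.imwrite("pics/t23.png",cv2.resize(im[145:225,270:390],None,fx=6.5,fy=6.5,interpolation=2))
E
```

```text
29.3 [531.77372583 -53.04750495 138.07747268] [ 3.13962595e+00  5.04200107e-04 -1.61155249e+00]
```

View pics/s23.png

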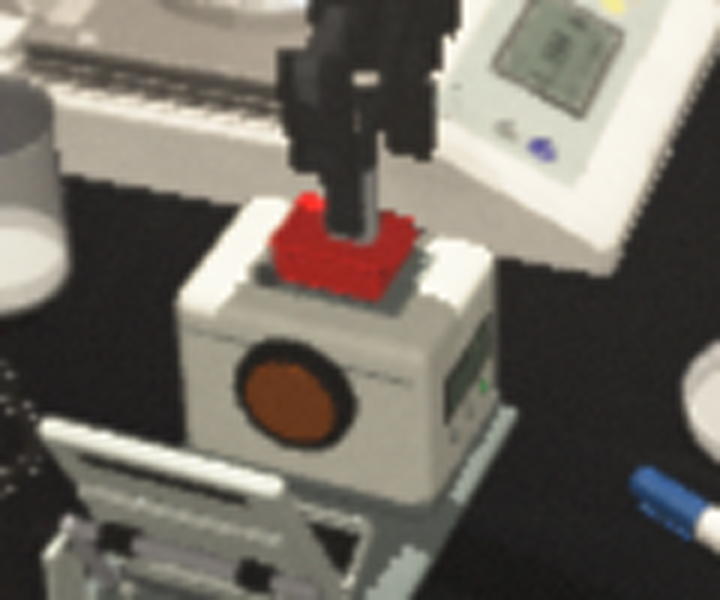

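View pics/t23.png

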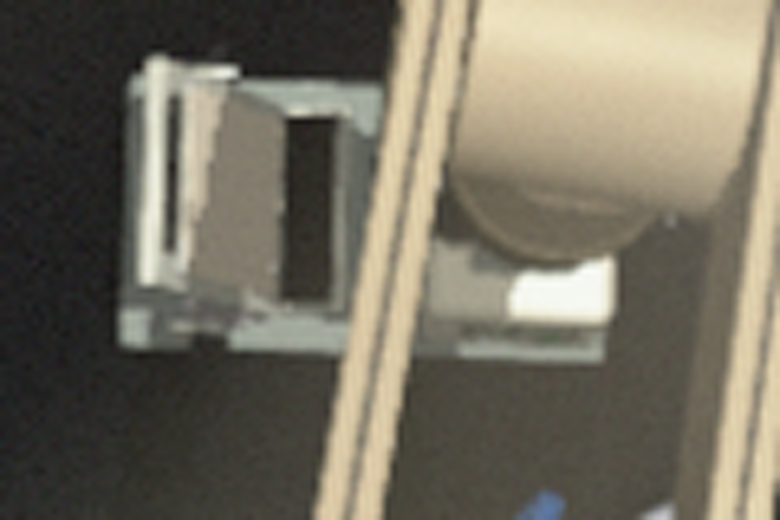

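Call:
jog_arm(
  deltas=[
    [0.65, [0, 0, 0.08], 0],
    [0.65, [0, 0, 0.05], 0],
    [0.65, [0, 0, 0], 0],
    [0.5, [0, 0, 0], 0],
    [0.4, [0, 0, 0], 0],
    [0.4, [0, 0, 0], 0],
    [0.4, [0, 0, 0], 0],
  ],
  force=20,
)

```text
time: 30.28
position: [532.3, -53.9, 125.9]
tool_rot: [-3.141, -0.0, -1.612]
force: [-0.7, -0.7, -0.1]
gripper_width: 0.399
```

```bash
python3 - <<'E'
from h import *
s=ctrl.observe();print(s["time"],s["position"],s["tool_rot"],s["force"])
im=ctrl.get_image("side");cv2.imwrite("pics/s24.png",cv2.resize(im[130:230,250:370],None,fx=6,fy=6,interpolation=2))
E
```

```text
30.275 [532.34581781 -53.88994597 125.89700289] [-3.14141536e+00 -2.44790705e-05 -1.61242659e+00] [-0.72105835 -0.66840717 -0.13407133]
```

View pics/s24.png

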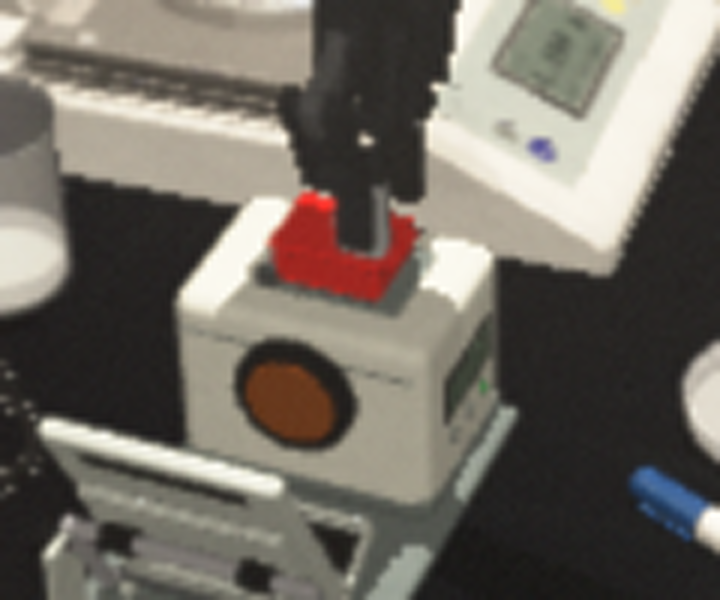

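```bash
python3 - <<'E'
from h import *
for y in (-37,-33,-29):
  for z in (108,114,120,126,132): print(y,z,(proj("side",[532,y,z])[0]-[250,130])*6+2.5)
for p in ((574.5,-36,126),(523.5,-35,126),(523.5,-35,105)): print((proj("side",p)[0]-[250,130])*6+2.5)
E
```

```text
-37 108 [370.3177021  296.67448962]
-37 114 [369.90990752 285.09693987]
-37 120 [369.49948101 273.44129165]
-37 126 [369.0864017 261.706882 ]
-37 132 [368.67064858 249.89304261]
-33 108 [366.97465862 302.35572217]
-33 114 [366.55441138 290.76800266]
-33 120 [366.13145142 279.10185568]
-33 126 [365.70575724 267.35661258]
-33 132 [365.27730721 255.53159926]
-29 108 [363.61481486 308.06574634]
-29 114 [363.18198333 296.46793663]
-29 120 [362.74635692 284.79136917]
-29 126 [362.3079135  273.03536955]
-29 132 [361.86663079 261.19925786]
[271.20145943 243.86059224]
[387.05798628 268.43774118]
[388.28454388 309.21948127]
```

Call:
jog_arm(
  deltas=[
    [0.65, [0, 0, 0], 0],
    [0.65, [0, 0, 0], 0],
    [0.65, [0, 0, 0.08], 0],
    [0.65, [0, 0, 0.06], 0],
    [0.65, [0, 0, 0], 0],
  ],
)

```text
time: 30.95
position: [531.5, -53.7, 110.6]
tool_rot: [3.14, 0.0, -1.612]
force: [-1.2, 0.2, -0.8]
gripper_width: 0.644
```

Call:
jog_arm(
  deltas=[
    [0.5, [0, 0, 0], 0],
    [0.3, [0, 0, 0], 0],
    [0.3, [0, 0, 0], 0],
    [0.3, [0, 0, 0], 0],
  ],
  force=20,
)

```text
time: 31.45
position: [532.1, -55.3, 112.4]
tool_rot: [3.141, -0.002, -1.613]
force: [-3.8, -6.8, 2.4]
gripper_width: 0.437
```

```bash
python3 - <<'E'
from h import *
s=ctrl.observe();print(s["time"],s["position"],s["tool_rot"],s["force"],s["gripper_width"])
im=ctrl.get_image("side");cv2.imwrite("pics/s25.png",cv2.resize(im[130:230,250:370],None,fx=6,fy=6,interpolation=2))
E
```

```text
31.45 [532.09579855 -55.3386963  112.36980363] [ 3.14136974e+00 -2.44009269e-03 -1.61277631e+00] [-3.82818256 -6.84105254  2.36488347] 0.4374762966368766
```

View pics/s25.png

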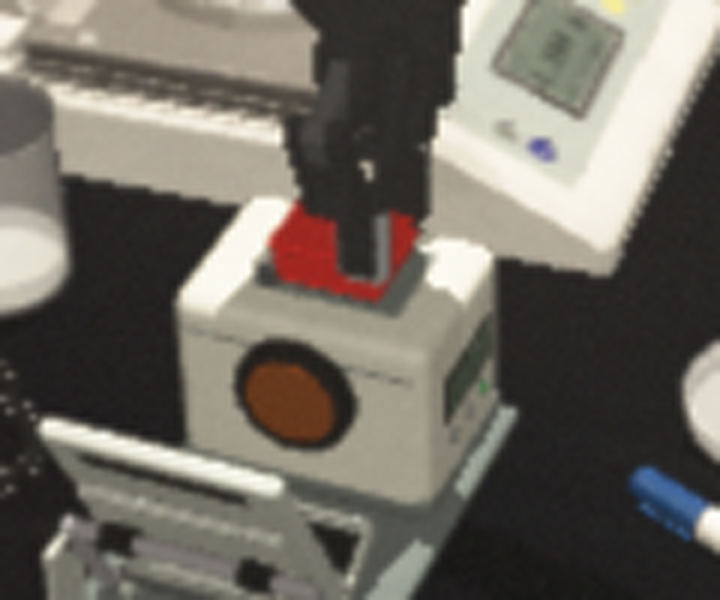

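Call:
jog_arm(
  deltas=[
    [0.3, [0.015, -0.025, -0.084], 0],
    [0.3, [0, -0.041, -0.077], 0],
    [0.3, [0, -0.055, -0.068], 0],
    [0.3, [0, 0, 0], 0],
  ],
)

```text
time: 32.0
position: [545.3, -56.1, 135.6]
tool_rot: [-3.14, -0.001, -1.612]
force: [1.8, -3.5, -4.7]
gripper_width: 0.426
```

```bash
python3 - <<'E'
from h import *
s=ctrl.observe();print(s["time"],s["position"],s["tool_rot"],s["force"],s["gripper_width"])
im=ctrl.get_image("side");cv2.imwrite("pics/s26.png",cv2.resize(im[110:210,250:370],None,fx=6,fy=6,interpolation=2))
E
```

```text
32.0 [545.31949683 -56.14521917 135.63549624] [-3.14019275e+00 -5.77057369e-04 -1.61232635e+00] [ 1.83262075 -3.53228266 -4.69262067] 0.4263667050024947
```

View pics/s26.png

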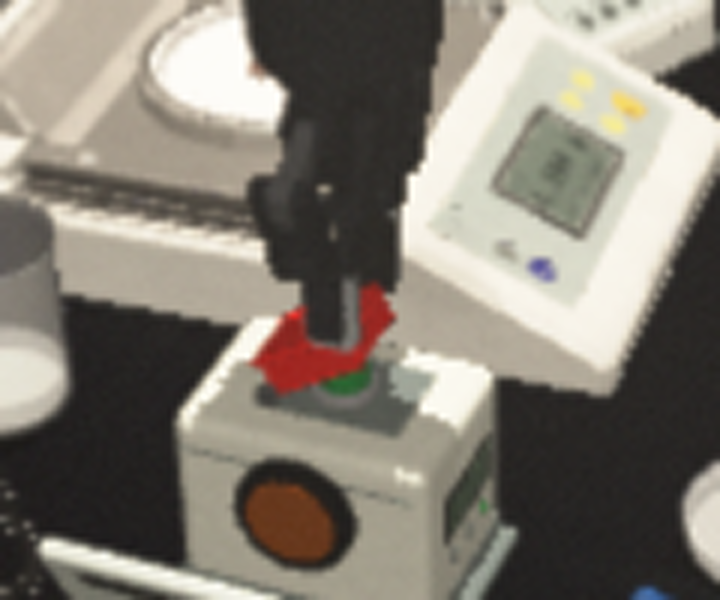

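Call:
jog_arm(
  deltas=[
    [0.3, [0.01, -0.068, -0.055], 0],
    [0.3, [0, -0.077, -0.041], 0],
    [0.3, [0, -0.084, -0.025], 0],
    [0.3, [0, 0, 0], 0],
  ],
)

```text
time: 32.55
position: [568.1, -57.6, 147.6]
tool_rot: [-3.141, 0.0, -1.612]
force: [-1.9, 0.7, 2.7]
gripper_width: 0.42
```

Call:
jog_arm(
  deltas=[
    [0.3, [0, -0.087, -0.007], 0],
    [0.3, [0, -0.087, 0.01], 0],
    [0.3, [0, 0, 0], 0],
  ],
)

```text
time: 32.92
position: [585.9, -58.5, 147.8]
tool_rot: [-3.139, 0.0, -1.612]
force: [-1.2, 0.8, 6.4]
gripper_width: 0.42
```

```bash
python3 - <<'E'
from h import *
s=ctrl.observe();print(s["time"],s["position"],s["tool_rot"],s["force"],s["gripper_width"])
im=ctrl.get_image("side");cv2.imwrite("pics/s27.png",cv2.resize(im[110:210,250:370],None,fx=6,fy=6,interpolation=2))
E
```

```text
32.925 [585.94450308 -58.45276231 147.75242643] [-3.13917255e+00  5.78412064e-05 -1.61218135e+00] [-1.20314706  0.83666783  6.43261917] 0.4198274005516372
```

View pics/s27.png

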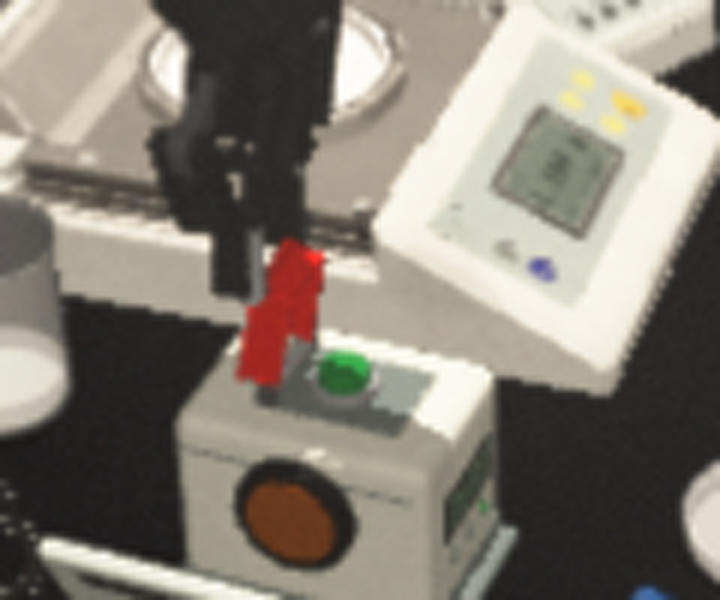

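Call:
jog_arm(
  deltas=[
    [0.3, [0, -0.08, 0.02], 0],
    [0.3, [0, -0.08, 0.04], 0],
    [0.3, [0, 0, 0], 0],
  ],
)

```text
time: 33.35
position: [602.9, -59.3, 142.5]
tool_rot: [-3.137, -0.0, -1.612]
force: [1.3, 0.6, 7.8]
gripper_width: 0.424
```

```bash
python3 - <<'E'
from h import *
s=ctrl.observe();print(s["time"],s["position"],s["tool_rot"],s["force"],s["gripper_width"])
im=ctrl.get_image("side");cv2.imwrite("pics/s28.png",cv2.resize(im[110:210,250:370],None,fx=6,fy=6,interpolation=2))
im=ctrl.get_image("top");cv2.imwrite("pics/t28.png",cv2.resize(im[130:220,290:400],None,fx=6.5,fy=6.5,interpolation=2))
E
```

```text
33.35 [602.86575318 -59.29928232 142.50709754] [-3.13687279e+00 -2.64315999e-04 -1.61229274e+00] [1.26059282 0.58723776 7.80592948] 0.4244227200851011
```

View pics/s28.png

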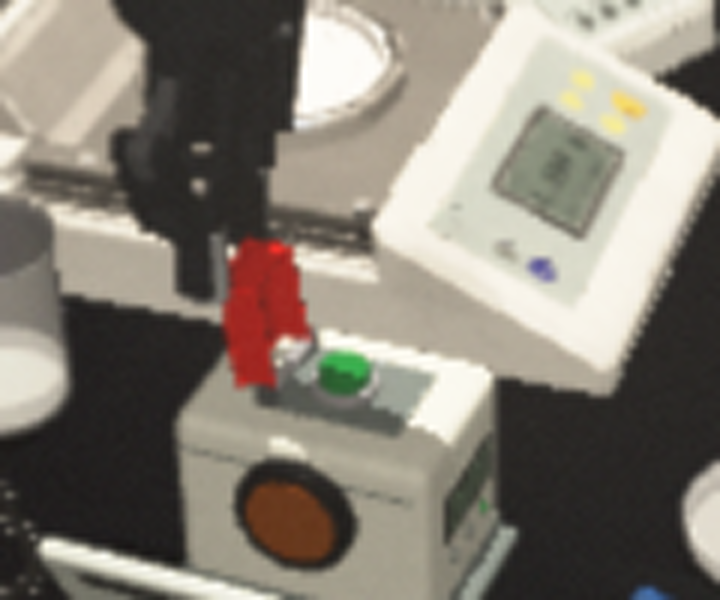

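View pics/t28.png

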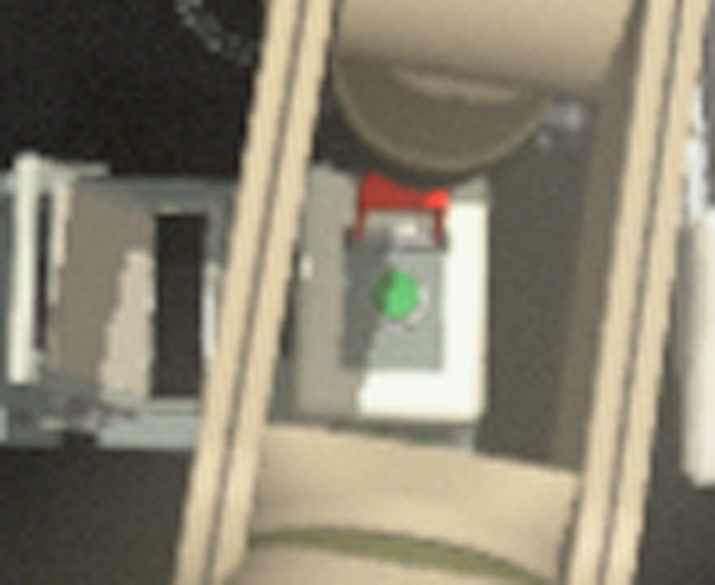

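Call:
jog_arm(
  deltas=[
    [0.6, [0, 0, 0], 0],
    [0.7, [0, 0, 0], 0],
    [0.7, [0, 0, 0], 0],
    [0.7, [0, 0, -0.3], 0],
    [0.5, [0, 0, -0.5], 0],
    [0.1, [0, 0.3, 0], 0],
    [0, [0, 0.3, 0], 0],
    [0, [0, 0, 0], 0],
  ],
)

```text
time: 34.45
position: [539.2, -56.6, 220.3]
tool_rot: [3.141, 0.0, -1.613]
force: [0.0, -0.1, 0.9]
gripper_width: -0.001
```

```bash
python3 - <<'E'
from h import *
s=ctrl.observe();print(s["time"],s["position"],s["tool_rot"],s["force"],s["gripper_width"])
im=ctrl.get_image("side");cv2.imwrite("pics/s29.png",cv2.resize(im[110:210,250:370],None,fx=6,fy=6,interpolation=2))
it=ctrl.get_image("top");cv2.imwrite("pics/t29.png",cv2.resize(it[130:220,290:400],None,fx=6.5,fy=6.5,interpolation=2))
for n,i in (("side",im),("top",it)):
    h=cv2.cvtColor(i,cv2.COLOR_BGR2HSV);m=cv2.inRange(h,(50,120,60),(85,255,255));mm=np.zeros_like(m);mm[150:200,290:370]=m[150:200,290:370]
    M=cv2.moments(mm,True);
    if M["m00"]: c=(M["m10"]/M["m00"],M["m01"]/M["m00"]);print(n,M["m00"],c,onz(n,c,117))
q=np.load("gauge.npy")
E
```

```text
34.45 [539.19977756 -56.61534653 220.34074339] [ 3.14101448e+00  2.62038875e-05 -1.61264334e+00] [ 0.04884153 -0.05475744  0.91986714] -0.0005725174133183268
side 30.0 (306.93333333333334, 171.83333333333334) [548.129752  -50.2237734 117.       ]
```

View pics/s29.png

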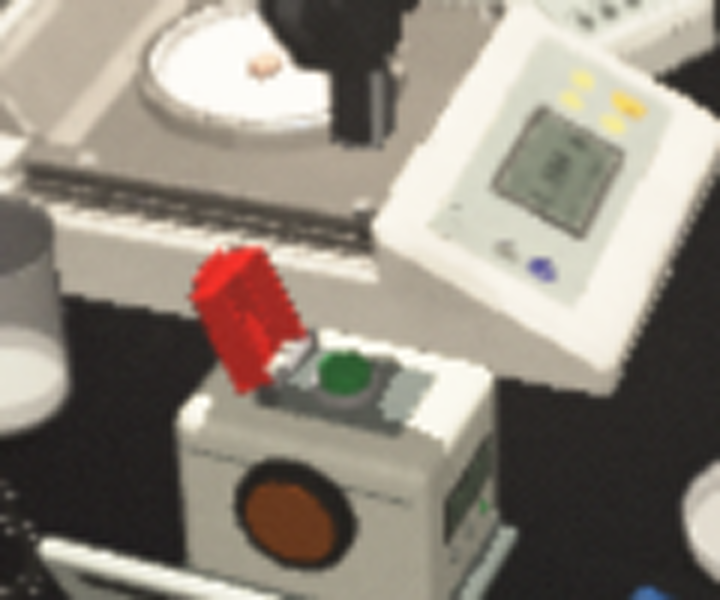

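View pics/t29.png

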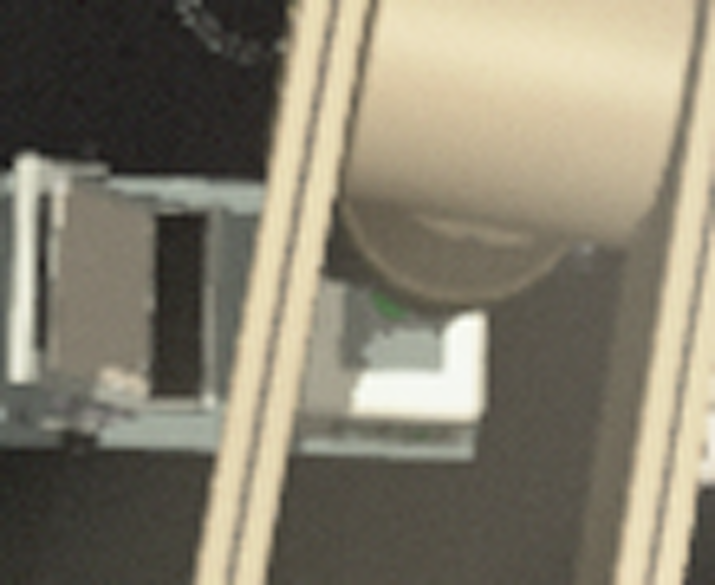

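```bash
python3 - <<'E'
from h import *
b=onz("top",(290+399/6.5-.42,130+296/6.5-.42),118);print(b)
print(onz("side",(250+345/6-.4,110+368/6-.4),118))
print(goto((548,-54.5,140)))
E
```

```text
[550.28833483 -55.78632547 118.        ]
[548.54084655 -52.60706681 118.        ]
[-0.0256 -0.0709  0.8063]
```

```bash
python3 - <<'E'
from h import *
for z in (200,205,210,215,220): print(z,(proj("side",[536,-56.6,z])[0]-[250,110])*6+2.5)
print(goto((549.5,-54.5,140)))
E
```

```text
200 [371.35611539 202.07331114]
205 [371.00829742 191.4419063 ]
210 [370.65859177 180.75042906]
215 [370.30698651 169.99847172]
220 [369.95346968 159.18562449]
[-0.0262 -0.0859  0.8063]
```

Call:
jog_arm(
  deltas=[
    [0, [-0.026, -0.086, 0.2], 0],
    [0, [0, 0, 0.35], 0],
    [0, [0, 0, 0.2], 0],
    [0, [0, 0, 0.05], 0],
    [0, [0, 0, 0], 0],
  ],
)

```text
time: 35.17
position: [549.5, -54.5, 140.5]
tool_rot: [3.141, 0.0, -1.612]
force: [-0.4, 0.1, 0.7]
gripper_width: 0.001
```

```bash
python3 - <<'E'
from h import *
s=ctrl.observe();print(s["time"],s["position"],s["force"],s["gripper_width"])
im=ctrl.get_image("side");cv2.imwrite("pics/s30.png",cv2.resize(im[110:210,250:370],None,fx=6,fy=6,interpolation=2))
E
```

```text
35.175 [549.53169689 -54.46689741 140.48991977] [-0.37695093  0.05464015  0.73316075] 0.0009394692832861373
```

View pics/s30.png

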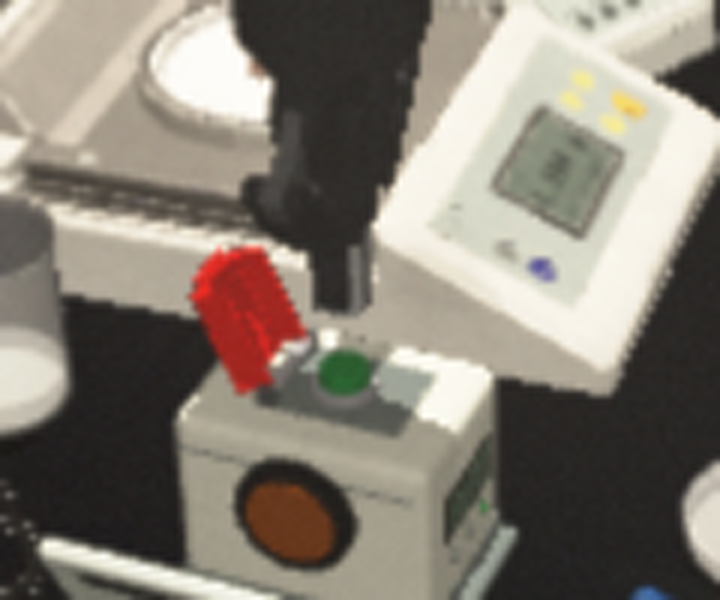

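Call:
jog_arm(
  deltas=[
    [0, [0, 0, 0.08], 0],
    [0, [0, 0, 0.06], 0],
    [0, [0, 0, 0.04], 0],
    [0, [0, 0, 0], 0],
  ],
)

```text
time: 35.72
position: [548.9, -54.4, 122.0]
tool_rot: [3.141, 0.0, -1.612]
force: [-0.6, -0.6, -0.3]
gripper_width: -0.004
```

Call:
jog_arm(
  deltas=[
    [0, [0, 0, 0.03], 0],
    [0, [0, 0, 0.02], 0],
    [0, [0, 0, 0], 0],
  ],
)

```text
time: 36.1
position: [549.1, -54.5, 117.3]
tool_rot: [3.141, 0.0, -1.612]
force: [0.6, -0.5, -0.5]
gripper_width: -0.001
```

Call:
jog_arm(
  deltas=[
    [0, [0, 0, 0.02], 0],
    [0, [0, 0, 0.01], 0],
    [0, [0, 0, 0], 0],
  ],
)

```text
time: 36.48
position: [549.2, -54.5, 114.4]
tool_rot: [3.141, 0.0, -1.612]
force: [0.1, 0.8, -0.4]
gripper_width: -0.001
```

Call:
jog_arm(
  deltas=[
    [0, [0, 0, 0.02], 0],
    [0, [0, 0, 0.01], 0],
    [0, [0, 0, 0], 0],
  ],
)

```text
time: 36.85
position: [549.2, -54.5, 111.3]
tool_rot: [3.141, 0.0, -1.612]
force: [0.2, -0.6, -0.1]
gripper_width: 0.002
```

```bash
python3 - <<'E'
from h import *
s=ctrl.observe();print(s["time"],s["position"],s["force"],s["gripper_width"])
im=ctrl.get_image("side");cv2.imwrite("pics/s31.png",cv2.resize(im[110:210,250:370],None,fx=6,fy=6,interpolation=2))
E
```

```text
36.85 [549.16902825 -54.4840859  111.34336376] [ 0.24506919 -0.58619878 -0.14929263] 0.002448838880960453
```

View pics/s31.png

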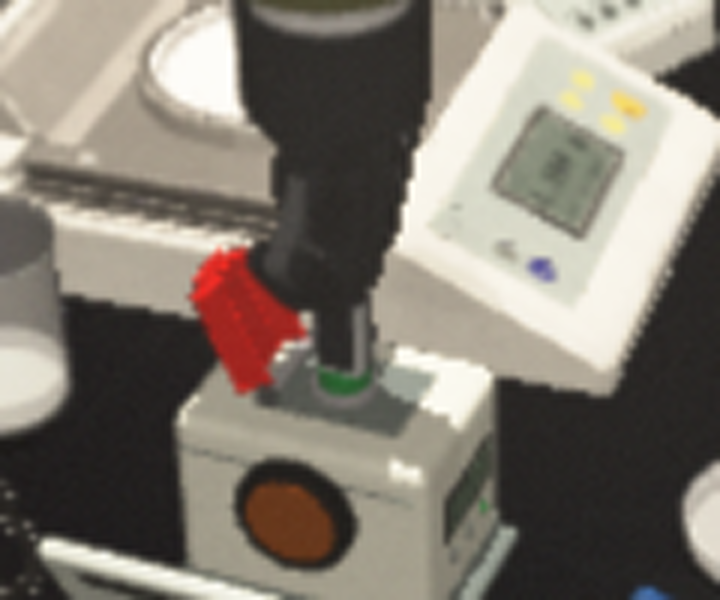

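Call:
jog_arm(
  deltas=[
    [0, [0, 0, 0.02], 0],
    [0, [0, 0, 0], 0],
  ],
)

```text
time: 37.15
position: [549.5, -54.5, 109.6]
tool_rot: [-3.141, -0.0, -1.612]
force: [-0.2, 0.2, 2.1]
gripper_width: 0.0
```

Call:
jog_arm(
  deltas=[
    [0, [0, 0, 0.02], 0],
    [0, [0, 0, 0], 0],
  ],
)

```text
time: 37.4
position: [549.5, -54.5, 107.7]
tool_rot: [-3.141, -0.0, -1.612]
force: [0.5, -0.4, 2.6]
gripper_width: 0.003
```

Call:
jog_arm(
  deltas=[
    [0, [0, 0, 0.02], 0],
    [0, [0, 0, 0], 0],
  ],
)

```text
time: 37.65
position: [549.5, -54.5, 105.7]
tool_rot: [-3.141, -0.0, -1.612]
force: [-0.7, 0.4, 5.1]
gripper_width: -0.002
```

Call:
jog_arm(
  deltas=[
    [0, [0, 0, 0.02], 0],
    [0, [0, 0, 0], 0],
  ],
)

```text
time: 37.9
position: [549.6, -54.5, 104.9]
tool_rot: [-3.141, -0.0, -1.612]
force: [-4.3, 0.3, 14.8]
gripper_width: -0.004
```

Call:
jog_arm(
  deltas=[
    [0, [0, 0, 0.007], 0],
    [0, [0, 0, 0], 0],
  ],
)

```text
time: 38.15
position: [549.6, -54.6, 104.8]
tool_rot: [-3.141, -0.0, -1.612]
force: [-7.9, 1.7, 18.5]
gripper_width: 0.002
```

Call:
jog_arm(
  deltas=[
    [0, [0, 0, -0.05], 0],
    [0, [0, 0, -0.15], 0],
    [0, [0, 0, -0.4], 0],
    [0, [0, 0, -0.4], 0],
    [0, [0, 0.4, -0.2], 0],
    [0, [0.3, 0.4, 0], 0],
    [0, [0.4, 0.4, 0], 0],
    [0, [0.4, 0.3, 0], 0],
    [0, [0.4, 0, 0], 0],
    [0, [0.4, 0, 0], 0],
    [0, [0, 0, 0], 0],
  ],
)

```text
time: 39.52
position: [390.7, -240.0, 222.9]
tool_rot: [3.141, -0.0, -1.616]
force: [0.5, 0.4, 0.3]
gripper_width: 0.0
```

```bash
python3 - <<'E'
from h import *
s=ctrl.observe();print(s["time"],s["position"],s["force"])
im=ctrl.get_image("side");cv2.imwrite("pics/s32.png",cv2.resize(im[130:340,220:400],None,fx=2.85,fy=2.85,interpolation=2))
im=ctrl.get_image("top");cv2.imwrite("pics/ft32.png",im);cv2.imwrite("pics/t32.png",cv2.resize(im[145:225,270:390],None,fx=6.5,fy=6.5,interpolation=2))
E
```

```text
39.525 [ 390.68545398 -240.04351539  222.90475161] [0.46346244 0.38591271 0.34899209]
```

View pics/s32.png

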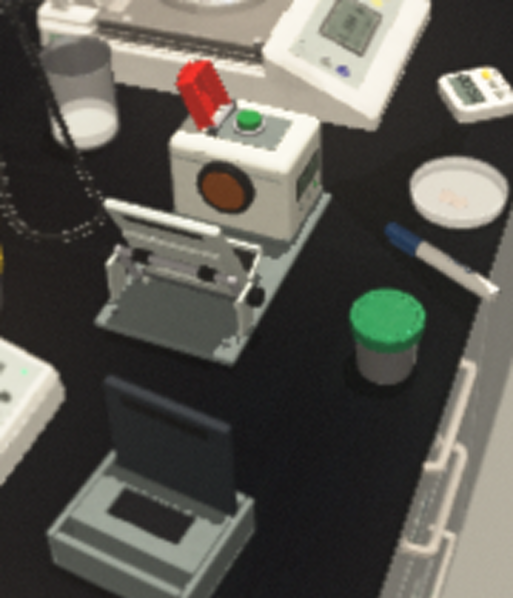

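View pics/t32.png

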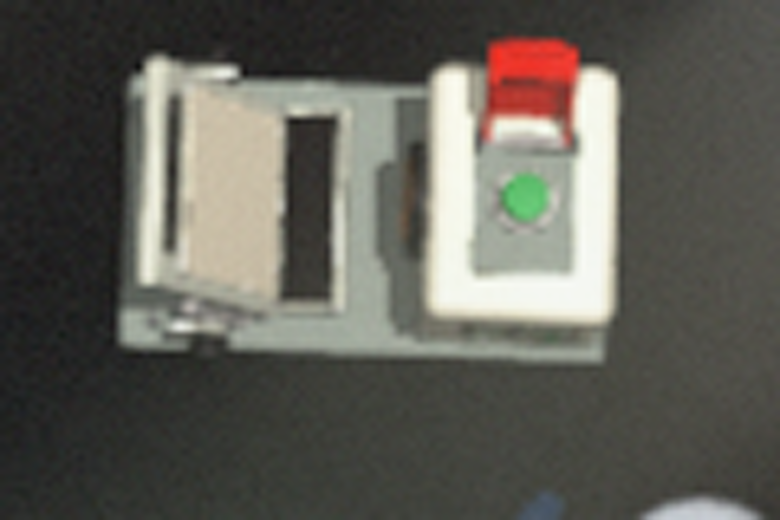

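```bash
python3 - <<'E'
from rig import ctrl
print(ctrl.sign_off())
E
```

```text
the job is handed in; nothing more can be done
None
```

The job is handed in at about 39.6 s of robot time. The white tile leans on the easel at the stop with its white face to the lens. The guard is back on its stop, and the green button was pressed to its end.

**What went wrong and was mended:** my first push on the tile went on after the back rest had apparently reached its stop. It kicked the tile's foot about 10 mm forward up the ledge. I backed off and pushed low on the tile's front face, which slid the foot home.

**Last checks:**
- **Tile:** the low push ended hard at about 19 N. By my sums the friction hinge cannot hold that, so the rest must be at its stop. Both views then put the tile at about 24 to 25° back, its foot 0 to 2 mm from the heel and centred on the ledge.
- **Disagreement:** feeling the ledge gave a slope of about 22°, but only roughly. The gap to the 24 to 25° is within what I can measure.
- **Guard:** it fell back onto its stop when released, and both pictures after the press still show it up.
- **Button:** the arm felt about 5 mm of travel, then a hard stop at about 18 N.
- **Rest of the scene:** the dark tile, rack, cup, dish and timer look undisturbed. The robot was clear of everything at hand-in.
- **Gripper:** the pictures put the fingertips about 20 mm higher than the stated geometry. My first pinch of the guard closed above it, so I lowered the gripper about 15 mm and gripped again.

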